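Face up a row of cartons with a straightedge

ROBOT

A 6-joint arm with a two-finger parallel gripper is mounted at the origin on the work surface. World frame = base frame: x ahead of the robot, y to its left, z up, the work surface at z = 0. Lengths are in mm, angles in rad, forces in N, time in s.
With the tool pointing down it reaches from about 400 to 825 mm from the base axis. Payload 7 kg.
Tool frame: the origin (TCP) lies on the centre line of the jaws, within the pads' length; the fingertips stand 11 mm ahead of it and the grasp point (between the pads) lies 8 mm behind it (bot.tip_reach is the z of the fingertips in the tool frame, in mm); z points along the fingers, y is the direction in which the jaws open and shut (so a half turn about z gives the same grasp; the last joint's range is limited). The gripper opens to 85 mm and grips with 20 to 120 N. Pads are 22 mm wide; open, the fingers measure 114 mm over their backs; the gripper's body (76 mm by 85 mm) begins 54 mm behind the grasp point. The pads swing forward as they close: fully open they stand 13 mm farther back than shut.
Start: joints at [-0.969, 0.359, 0.012, 0, -1.224, -0.288], TCP at [208.329, -642.024, 242.302] pointing down, gripper open.
Joint ranges: [-3.07, 3.07], [-1.43, 2.12], [-1.02, 1.25], [-3.03, 1.67], [-3.05, -0], [-3.03, 3.03]. Speed limits (rad/s): [2.39, 2.39, 3.01, 3.14, 3.14, 3.14].

INTERFACE

Orientations are given as a unit quaternion [x, y, z, w].
In Python, from plant import bot gives the robot as it stands. The module is installed in compiled form; this text tells all that it offers.
- The arm moves only by the tool move_arm, never from a script. Its argument "plan" is a list that holds one entry, the list of rows, each a list of 7 numbers: the shift along the tool's x, y, z in m, then the turn, a rotation vector about the tool's x, y, z in rad, then the opening, from 0 (shut) to 1 (fully open). A call has 1 to 20 rows; each row shifts and turns the commanded pose from where the row before left it, along the tool's axes as they then stand; what a row does not reach is not made up. A row lasts 1/10 s, in which the tool goes at most 50 mm and 8.59 degrees, less where a joint would pass 70% of its speed; a pose out of reach is approached as far as the arm can. A call with a gripper value outside its range is refused whole. The fingers move at their own pace and stop on an object; "force" is the grip in N (left out, the last holds). Time passes only in rows, so rows that do not move let the fingers close. It gives the time, the measured TCP pose, the force and the opening at its end, in the units of the state.
- bot.sense(): the state, without advancing time (a new reading comes with each control period).
- bot.get_image(name): name is "scene" or "top" or "wrist"; returns a dict with "img" (400x640x3 uint8, blue, green, red), "fx", "fy", "cx", "cy" (pixels), "D" ([k1, k2, p1, p2, k3] as OpenCV has them; the pictures are not rectified), "R" (3x3) and "t" (3): a world point X has camera coordinates R X + t; the wrist camera has in their place "tool_from_camera" (4x4, takes a point from camera to tool coordinates, whose origin is the TCP and whose axes are the flange's). Camera axes: x right, y down, z forward; pixel columns grow to the right and rows downward; lengths in mm; the calibration is good to about 2 mm. A picture is of the moment at which its call begins: read the wrist's pose just before it. There is no depth.
- bot.sign_off(): hands the job in, once; it reports no verdict.
The state is a dict: "t": time; "joints": joint angles; "qd": joint speeds; "joint_torque": joint torques, N m; "tool_pos": TCP position; "ee_rot": TCP orientation; "force": force on the tool from outside, world axes, zero at the start; "wrist_torque": the same for the moment, N m; "opening": finger opening in mm.
Only numpy, scipy, OpenCV 4.12 (cv2) and the standard library are available. Lean on these libraries where they do the work, as an engineer would, in place of code of your own. Each camera call takes 0.05 s, during which the arm holds its last target.

TASK

Pick up the straightedge by its leaning handle and use its blade to push the four cartons back into their bay, until they stand upright and square in one straight row with their fronts flush with the front edges of the bay's two side cheeks. Do not touch the cartons with the gripper or disturb the other things on the bench. Then stand the straightedge back in the middle of its black mat, on its foot, and let go.

Things in the scene. Friction and masses are not known exactly. Their poses are not given: they have to be found in the camera images.
- straightedge_grip (a point): Grip point on the straightedge's dark wooden flat handle (34 mm wide along y, 16 mm thick), which leans back 35 deg from vertical, end towards -x: 27 mm below its end, 87.6 mm above the underside. Axes of the straightedge: x forward through the blade, y along it, z up. Grasp across the 16 mm, fingers pointing along the handle, forward and down; about 80 mm free below it.
- straightedge_foot (a point): Centre of the underside of the straightedge (loose, 0.4 kg; same axes): 28.5 mm in front (+x) of and 87.6 mm below the grip point, half-way along. It stands on a flat aluminium foot 200 mm long (y), 90 mm deep (x), 6 mm thick. The handle rises from the foot just behind the blade.
- straightedge_blade (a point): Middle of the lower edge of the blade's flat front face: 45 mm in front (+x) of the foot's centre, 73.5 mm in front of the grip point (same axes). The blade is an upright aluminium plate along the foot's front edge, 200 mm long, 8 mm thick, top 40 mm above the underside.
- bay_line (a point): On the bench, half-way between the bay's cheeks, in the plane of their front edges; x into the bay (to the robot's left), y along the row. The fixed bay is two upright grey cheeks, 16 mm thick, 100 mm deep, 60 mm high, 176 mm apart inside, 208 mm over the outside, open at the back. The blade is longer than the opening: centred within 10 mm and square, it stops on both cheeks' front edges.
- bay_rail (a point): Middle of the underside of the bay's overhead cross rail, 193 mm above the bench. It hangs over the cartons' fronts, from 40 mm in front of the cheeks' front edges to 4 mm in front of them, as long as the bay is wide, carried by a bar over each cheek (same height, 12 mm wide) from a 16 mm square post at the cheek's rear end, 215 mm high. Same axes as the bay.
- mat_center (a point): Centre of the top of the thin black rubber mat, fixed to the bench: 130 mm (its x) by 220 mm (its y), 4 mm thick, to the robot's right of the bay. The straightedge starts on it, facing the same way as the mat (x towards the bay) within a few degrees.
- carton1_center (a point): Centre of a brown cardboard carton, loose on the bench, 60 mm deep (its x), 36 mm wide (y), 94 mm high, about 0.18 kg. At the start it stands in the row, 10 to 45 mm out of the bay and a few degrees askew; lined up, this point is 30 mm behind the line of the cheeks' front edges.
- carton2_center (a point): Centre of a brown cardboard carton, loose on the bench, 60 mm deep (its x), 36 mm wide (y), 80 mm high, about 0.18 kg. At the start it stands in the row, 10 to 45 mm out of the bay and a few degrees askew; lined up, this point is 30 mm behind the line of the cheeks' front edges.
- carton3_center (a point): Centre of a brown cardboard carton, loose on the bench, 60 mm deep (its x), 36 mm wide (y), 94 mm high, about 0.18 kg. At the start it stands in the row, 10 to 45 mm out of the bay and a few degrees askew; lined up, this point is 30 mm behind the line of the cheeks' front edges.
- carton4_center (a point): Centre of a brown cardboard carton, loose on the bench, 60 mm deep (its x), 36 mm wide (y), 80 mm high, about 0.18 kg. At the start it stands in the row, 10 to 45 mm out of the bay and a few degrees askew; lined up, this point is 30 mm behind the line of the cheeks' front edges.
- bin_center (a point): Bystander: centre of an open red plastic bin, 170 mm (x) by 120 mm (y), 75 mm high, loose, beyond the mat.
- tin_center (a point): Bystander: centre of an upright tin can, 72 mm diameter, 110 mm high, loose, behind the bay.
- tape_center (a point): Bystander: centre of a grey roll, 100 mm diameter, 50 mm high, lying flat, loose, behind the bay.
Things that resemble listed ones, but are neither listed nor needed, are in the scene too. Of the things like the part that bears straightedge_grip, leave any that is pink or turquoise; of the rest the larger one is meant.

How it is judged:
By the outcome, as a careful person would: the job done as asked, in the order asked, and still so for the second after the job is handed in, with the robot touching nothing.
It also fails if it takes over 53 s, if anything falls off the work surface, if the arm or the gripper's body presses on something with over 40 N, if the wrist force passes 120 N, or if a joint passes its speed limit or range.

## Working session

There is one attempt and no reset: what is moved stays moved. The work goes in short steps, Python scripts to look and compute and a tool call to move; the robot and the scene stay as the last step left them, time stands still between calls to the robot, and variables do not carry over. Pictures are saved under pics/ and viewed, and the job is handed in when it is done.

Besides the shell and the picture viewer there is one more tool, called after ">>>" in YAML: its name, and indented under it one key for each argument. move_arm: Moves the arm, as the interface text tells. Its arguments: {"type":"object","properties":{"plan":{"type":"array","items":{"type":"array","items":{"type":"array","items":{"type":"number"}}}},"force":{"type":"number"}},"required":["plan"]}

```bash
mkdir -p pics
cat > h.py <<'E'
import numpy as np, cv2
from plant import bot
from scipy.spatial.transform import Rotation as Ro
def snap(n,fn):
    d=bot.get_image(n); cv2.imwrite('pics/'+fn,d['img']); 
    import pickle; pickle.dump(d,open('pics/'+fn+'.pkl','wb')); return d
def load(fn):
    import pickle; return pickle.load(open('pics/'+fn+'.pkl','rb'))
def K(d): return np.array([[d['fx'],0,d['cx']],[0,d['fy'],d['cy']],[0,0,1.]])
def ray(d,uv):
    p=cv2.undistortPoints(np.array([[uv]],float),K(d),np.array(d['D'],float))[0,0]
    R=np.array(d['R']);t=np.array(d['t']).ravel()
    return -R.T@t, R.T@np.array([p[0],p[1],1])
def atz(d,uv,z):
    c,r=ray(d,uv); return c+r*(z-c[2])/r[2]
def proj(d,X):
    R=np.array(d['R']);t=np.array(d['t'],float).ravel()
    return cv2.projectPoints(np.array(X,float).reshape(-1,3),cv2.Rodrigues(R)[0],t,K(d),np.array(d['D'],float))[0][:,0]
def tri(*du):
    A=np.zeros((3,3));b=np.zeros(3)
    for d,uv in du:
        c,r=ray(d,uv); r/=np.linalg.norm(r);P=np.eye(3)-np.outer(r,r);A+=P;b+=P@c
    X=np.linalg.solve(A,b); res=[np.linalg.norm(proj(d,X)[0]-uv) for d,uv in du]
    return X,res
def crop(fn,x0,y0,x1,y1,s,out):
    im=cv2.imread('pics/'+fn)[y0:y1,x0:x1]; cv2.imwrite('pics/'+out,cv2.resize(im,None,fx=s,fy=s,interpolation=cv2.INTER_CUBIC))
E
python3 - <<'E'
from h import *
print(bot.sense())
for n in ('scene','top','wrist'):
    d=snap(n,n+'0.png'); print(n,{k:v for k,v in d.items() if k!='img'})
E
```

```text
{'t': 0.0, 'joints': array([-9.68897708e-01,  3.59368680e-01,  1.10762066e-02, -3.23682411e-04,
       -1.22410040e+00, -2.88108195e-01]), 'qd': array([-1.63086505e-03, -5.35880461e-04, -5.09535811e-05,  1.42640186e-03,
       -7.38944779e-04,  7.21769062e-04]), 'joint_torque': array([ 2.54435530e-03, -5.83319521e+01,  2.93422920e+01,  6.93695113e+00,
       -6.01571548e-03, -1.79893817e-05]), 'tool_pos': array([ 208.18544258, -641.61716957,  241.38775958]), 'ee_rot': array([-1.56197823e-01,  9.87725458e-01,  7.86032514e-04, -2.06278103e-04]), 'force': array([-0.53230077, -1.0701232 ,  0.67863237]), 'wrist_torque': array([-0.00874249, -0.00193458, -0.03042997]), 'opening': 85.69054442012784}
scene {'fx': 412.8178824931574, 'fy': 412.8178824931574, 'cx': 322.251041105681, 'cy': 199.53748703792135, 'D': array([-0.10067564,  0.        ,  0.        ,  0.        ,  0.        ]), 'R': array([[ 0.52766023,  0.84940912, -0.00887841],
       [ 0.66542772, -0.41982083, -0.61721667],
       [-0.52799681,  0.31977275, -0.78674313]]), 't': array([-227.9356606 , -275.5501356 , 1865.81217319])}
top
[... 241 characters left out ...]
  [-0.98790518,  0.023546  , -0.15326103],
       [ 0.15345445,  0.00662911, -0.98813349]]), 't': array([ -19.77526812,  525.46176939, 1611.61530919])}
wrist {'fx': 302.5910301304855, 'fy': 302.5910301304855, 'cx': 320.5738316233623, 'cy': 198.57841803000264, 'D': array([-0.03972089,  0.        ,  0.        ,  0.        ,  0.        ]), 'tool_from_camera': array([[-1.15933588e-04, -9.52173676e-01, -3.05557322e-01,
         7.91006160e+01],
       [ 9.99999699e-01,  1.24205717e-04, -7.66464918e-04,
        -2.60436909e-02],
       [ 7.67759684e-04, -3.05557319e-01,  9.52173375e-01,
        -1.32011980e+02],
       [ 0.00000000e+00,  0.00000000e+00,  0.00000000e+00,
         1.00000000e+00]])}
```

View pics/scene0.png

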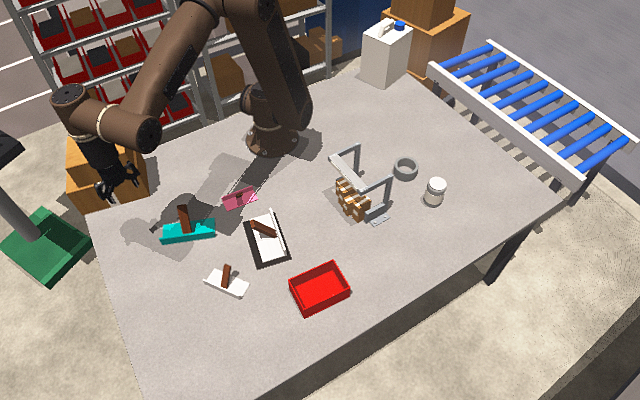

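View pics/top0.png

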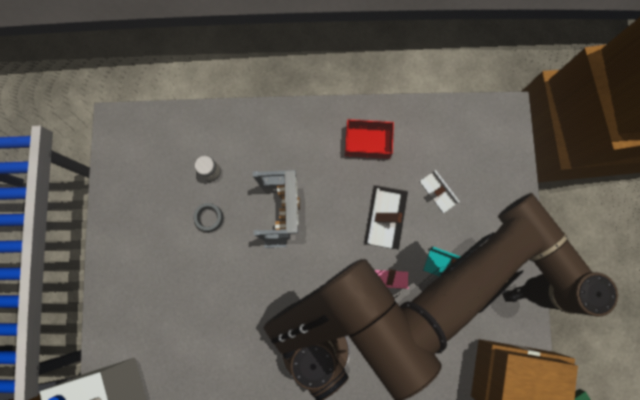

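View pics/wrist0.png

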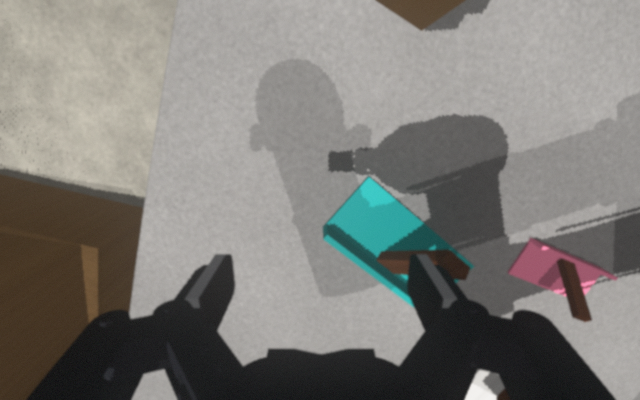

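The target is the larger white straightedge on the black mat (top view ≈(386,217)). Pink and turquoise copies and a smaller white one lie nearby. The bay is at top view ≈(277,208), with the red bin, tin and roll around it. I'll enlarge these.

Run:
```python
from h import *
crop('top0.png',350,170,430,260,6,'a.png')
crop('top0.png',235,160,315,255,6,'b.png')
crop('scene0.png',230,195,310,275,7,'c.png')
crop('scene0.png',310,130,460,240,5,'d.png')
```

```text
(no output)
```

View pics/a.png

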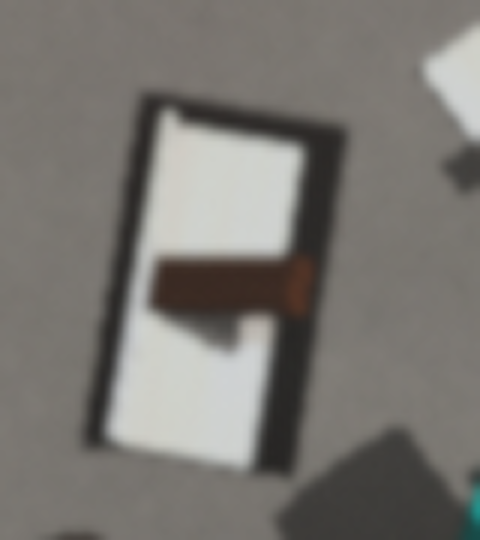

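View pics/b.png

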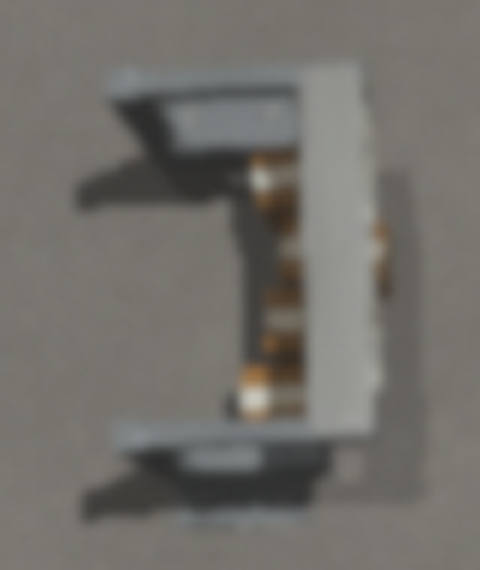

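View pics/c.png

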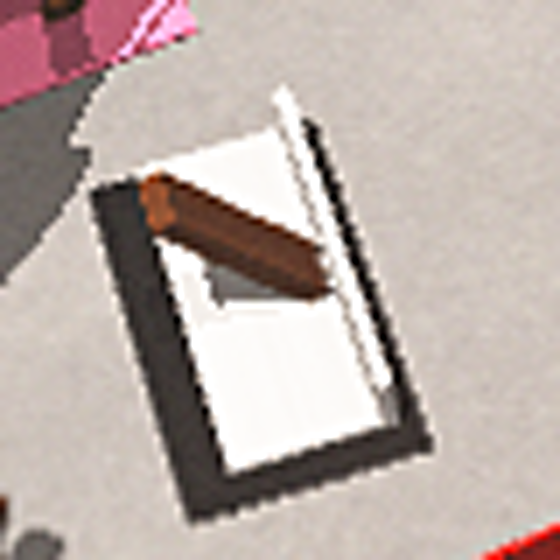

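View pics/d.png

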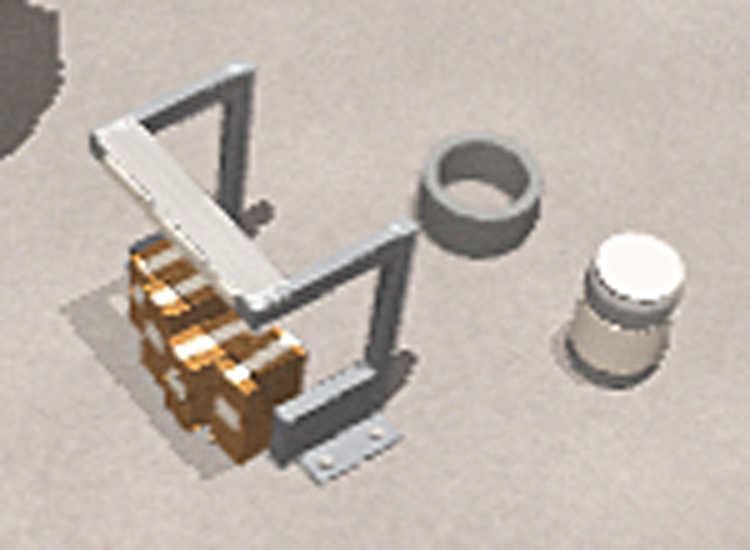

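Run:
```python
from h import *
T=load('top0.png');S=load('scene0.png')
ta=lambda x,y:((x+.5)/6-.5+350,(y+.5)/6-.5+170)
tb=lambda x,y:((x+.5)/6-.5+235,(y+.5)/6-.5+160)
sc=lambda x,y:((x+.5)/7-.5+230,(y+.5)/7-.5+195)
sd=lambda x,y:((x+.5)/5-.5+310,(y+.5)/5-.5+130)
print('mat top'); m=[atz(T,ta(*p),4) for p in [(145,95),(350,128),(293,475),(88,445)]]; print(np.round(m,1),np.mean(m,0))
print('mat scene'); m2=[atz(S,sc(*p),4) for p in [(95,188),(195,522),(432,445)]]; print(np.round(m2,1), (m2[0]+m2[2])/2)
print('handle end',tri((T,ta(302,288)),(S,sc(158,203))))
print('foot TL/BL top',[np.round(atz(T,ta(*p),10),1) for p in [(305,148),(253,470)]])
print('foot scene',[np.round(atz(S,sc(*p),10),1) for p in [(140,178),(228,474)]])
print('blade tops top',[np.round(atz(T,ta(*p),44),1) for p in [(165,108),(105,437)]])
print('blade tops scene',[np.round(atz(S,sc(*p),44),1) for p in [(280,90),(385,395)]])
# rail
for a,b in [((360,65),(240,318)),((376,432),(95,143)),((300,68),(288,290)),((308,432),(135,118))]:
    print('rail',tri((T,tb(*a)),(S,sd(*b))))
for a,b in [((112,85),(405,228)),((115,440),(240,72))]: print('post',tri((T,tb(*a)),(S,sd(*b))))
print('cheek front near far bottom',atz(S,sd(277,464),0),atz(S,sd(277,412),60))
```

```text
mat top
[[ 587.4 -228.9    4. ]
 [ 563.7 -354.6    4. ]
 [ 351.6 -309.3    4. ]
 [ 372.7 -185.9    4. ]] [ 468.82495405 -269.64122781    4.        ]
mat scene
[[ 350.4 -307.1    4. ]
 [ 565.2 -352.5    4. ]
 [ 589.6 -228.8    4. ]] [ 470.04636485 -267.92807702    4.        ]
handle end (array([ 452.99288449, -301.91659724,  110.68417102]), [np.float64(0.13850194419776815), np.float64(0.13518379886224066)])
foot TL/BL top [array([ 550.8, -325.1,   10. ]), array([ 354.9, -284.3,   10. ])]
foot scene [array([ 361.9, -284.1,   10. ]), array([ 552.7, -326.6,   10. ])]
blade tops top [array([ 571.5, -236.2,   44. ]), array([ 374.8, -192.7,   44. ])]
blade tops scene [array([ 374. , -199.8,   44. ]), array([ 573.5, -243.7,   44. ])]
rail (array([601.77421216,  45.05906507, 208.15699972]), [np.float64(1.9069752928847925), np.float64(1.838429347651264)])
rail (array([404.87572142,  45.54087672, 203.60004789]), [np.float64(0.19325047653812397), np.float64(0.17005560050546936)])
rail (array([601.36950599,  80.52860572, 213.79426325]), [np.float64(0.8126195875078672), np.float64(0.7765718936559253)])
rail (array([404.83272838,  80.94850406, 210.37240099]), [np.float64(0.023495459973412073), np.float64(0.020500669167053752)])
post (array([596.01961601, 184.66944922, 209.48568446]), [np.float64(0.4661403077062793), np.float64(0.4339592512316254)])
post (array([401.71384906, 182.0501895 , 203.07308375]), [np.float64(1.1377827269784628), np.float64(0.9716192676023998)])
cheek front near far bottom [600.77445911  87.61879482   0.        ] [594.20198087  86.92151487  60.        ]
```

```bash
cat >> h.py <<'E'
import json,os
def T4(p,R): M=np.eye(4);M[:3,:3]=R;M[:3,3]=p;return M
def getc(): return np.array(json.load(open('cmd.json')))
def setc(M): json.dump(np.array(M).tolist(),open('cmd.json','w'))
def meas():
    s=bot.sense(); return T4(s['tool_pos'],Ro.from_quat(s['ee_rot']).as_matrix()),s
def Rt(yawdeg,lean):   # tool rot: forward yaw, lean deg
    a=np.radians(yawdeg);l=np.radians(lean);f=np.array([np.cos(a),np.sin(a),0]);u=np.array([0,0,1.])
    z=f*np.sin(l)-u*np.cos(l); y=f*np.cos(l)+u*np.sin(l); return np.c_[np.cross(y,z),y,z]
from scipy.linalg import logm,expm
def step(target,N,cur=None):
    c=getc() if cur is None else cur
    D=np.real(logm(np.linalg.inv(c)@target))/N; E=expm(D)
    return np.round(np.r_[E[:3,3]/1000,Ro.from_matrix(E[:3,:3]).as_rotvec()],5)
def adv(row,N,save=True):   # apply rows to the command
    c=getc(); E=T4(np.array(row[:3])*1000,Ro.from_rotvec(row[3:6]).as_matrix())
    for _ in range(N): c=c@E
    if save:setc(c)
    return c
def wsnap(fn):
    M,s=meas(); d=bot.get_image('wrist'); C=M@np.array(d['tool_from_camera']); Ci=np.linalg.inv(C)
    d['R']=Ci[:3,:3];d['t']=Ci[:3,3]
    import pickle; pickle.dump(d,open('pics/'+fn+'.pkl','wb')); cv2.imwrite('pics/'+fn,d['img']); return d
E
python3 - <<'E'
from h import *
M,s=meas(); setc(T4([208.329,-642.024,242.302],M[:3,:3]))
setc(T4([208.329,-642.024,242.302],Ro.from_quat([-0.1562,0.98773,0,0]).as_matrix()))
print(step(T4([490,-130,330],Rt(84,0)),15))
E
```

```text
[-0.02285  0.03191 -0.00585 -0.       0.       0.02789]
```

>>> move_arm:
  plan:
    - [[-0.0228,0.0319,-0.0058,0,0,0.0279,1],[-0.0228,0.0319,-0.0058,0,0,0.0279,1],[-0.0228,0.0319,-0.0058,0,0,0.0279,1],[-0.0228,0.0319,-0.0058,0,0,0.0279,1],[-0.0228,0.0319,-0.0058,0,0,0.0279,1],[-0.0228,0.0319,-0.0058,0,0,0.0279,1],[-0.0228,0.0319,-0.0058,0,0,0.0279,1],[-0.0228,0.0319,-0.0058,0,0,0.0279,1],[-0.0228,0.0319,-0.0058,0,0,0.0279,1],[-0.0228,0.0319,-0.0058,0,0,0.0279,1],[-0.0228,0.0319,-0.0058,0,0,0.0279,1],[-0.0228,0.0319,-0.0058,0,0,0.0279,1],[-0.0228,0.0319,-0.0058,0,0,0.0279,1],[-0.0228,0.0319,-0.0058,0,0,0.0279,1],[-0.0228,0.0319,-0.0058,0,0,0.0279,1],[0,0,0,0,0,0,1],[0,0,0,0,0,0,1]]

```text
t: 1.85
tool_pos: [489.5, -129.4, 328.9]
ee_rot: [0.051, 0.999, 0.0, -0.0]
force: [-0.1, -1.0, -0.3]
opening: 85.7
```

Run:
```python
from h import *
c=adv([-.0228,.0319,-.0058,0,0,.0279],15); M,s=meas(); print(c,M,s['joints'])
wsnap('w1.png')
```

```text
[[-9.94511734e-01  1.04625099e-01  0.00000000e+00  4.89368967e+02]
 [ 1.04625099e-01  9.94511734e-01  0.00000000e+00 -1.30217956e+02]
 [ 0.00000000e+00  0.00000000e+00 -1.00000000e+00  3.29302000e+02]
 [ 0.00000000e+00  0.00000000e+00  0.00000000e+00  1.00000000e+00]] [[-9.94725795e-01  1.02565596e-01 -9.43710022e-04  4.89538641e+02]
 [ 1.02565590e-01  9.94726242e-01  5.51684839e-05 -1.29376318e+02]
 [ 9.44391512e-04 -4.19146609e-05 -9.99999553e-01  3.28852332e+02]
 [ 0.00000000e+00  0.00000000e+00  0.00000000e+00  1.00000000e+00]] [ 1.29979329e-01  3.05313426e-02 -2.06659513e-01 -1.82079029e-04
 -1.33453407e+00 -1.80347925e+00]
```

View pics/w1.png

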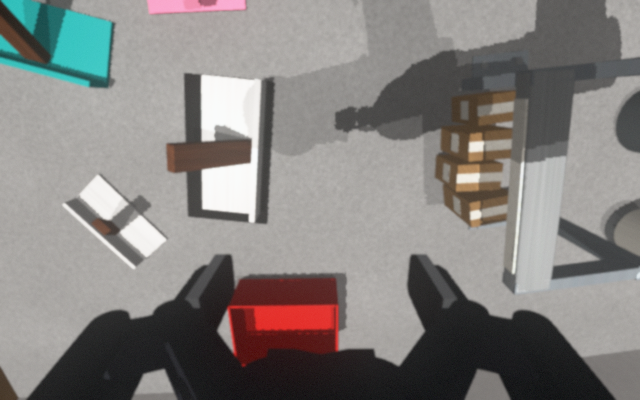

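The wrist view shows the straightedge and mat at (185–272, 73–222), with its handle end at ≈(168,157). The cartons are at x 435–515 and the rail at x 510–575. I'll enlarge both.

Run:
```python
from h import *
crop('w1.png',150,60,290,235,4,'a1.png')
crop('w1.png',420,40,600,300,3,'b1.png')
crop('w1.png',425,80,525,235,5,'b2.png')
```

```text
(no output)
```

View pics/a1.png

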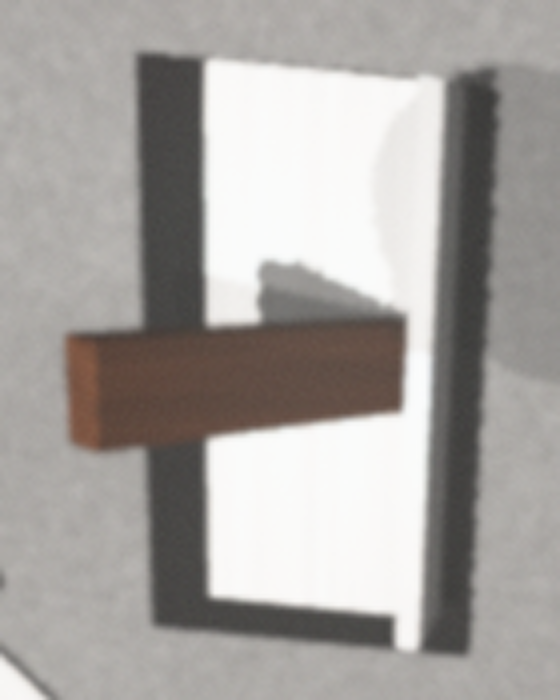

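View pics/b1.png

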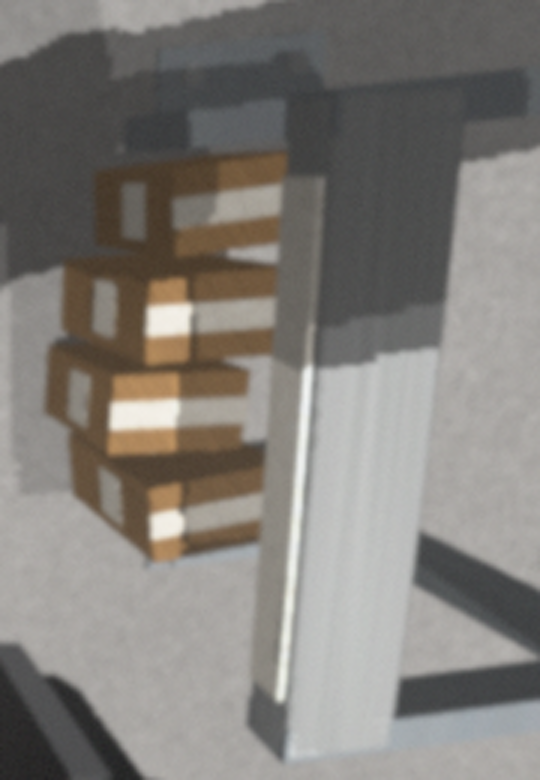

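View pics/b2.png

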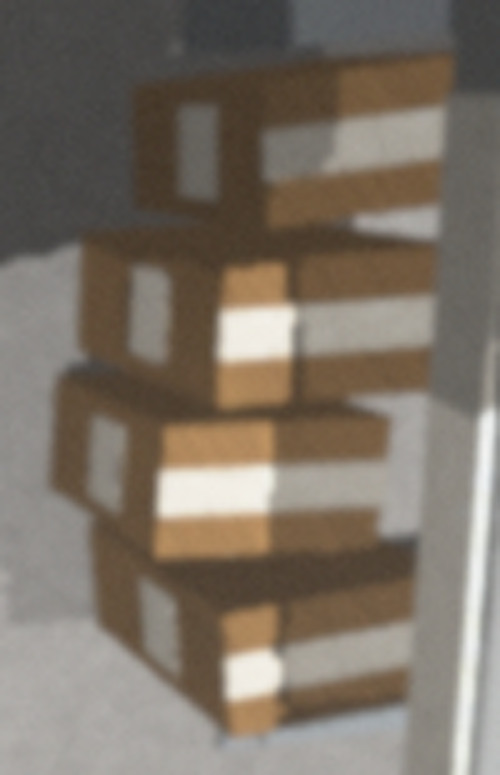

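```bash
cat > fit.py <<'E'
from h import *
from scipy.optimize import least_squares
T=load('top0.png');S=load('scene0.png');W=load('w1.png')
f=lambda s,x0,y0:(lambda x,y:((x+.5)/s-.5+x0,(y+.5)/s-.5+y0))
ta=f(6,350,170);tb=f(6,235,160);sc=f(7,230,195);sd=f(5,310,130);wa=f(4,150,60);wb=f(3,420,40)
def fit(obs,x0,zfun=None,nz=0):
    # obs: (view,uv,pt or func(z))
    def res(p,each=False):
        a=p[2];r=[]
        for d,uv,pt in obs:
            q=np.array([pt[0],pt[1],p[3] if pt[2] is None else pt[2]])
            X=[p[0]+q[0]*np.cos(a)-q[1]*np.sin(a),p[1]+q[0]*np.sin(a)+q[1]*np.cos(a),q[2]]
            r.append(proj(d,X)[0]-uv)
        return np.array(r) if each else np.ravel(r)
    o=least_squares(res,x0,loss='soft_l1'); 
    return o.x,np.round(res(o.x,True),1)
if __name__=='__main__':
    mat=[(W,wa(138,52),(-65,110,4)),(W,wa(155,625),(-65,-110,4)),(W,wa(468,652),(65,-110,4)),(W,wa(495,70),(65,110,4)),
     (T,ta(145,95),(65,-110,4)),(T,ta(350,128),(-65,-110,4)),(T,ta(293,475),(-65,110,4)),(T,ta(88,445),(65,110,4)),
     (S,sc(95,188),(-65,110,4)),(S,sc(195,522),(-65,-110,4)),(S,sc(432,445),(65,-110,4))]
    for sel in (mat,mat[:4],mat[4:8],mat[8:]):
        p,r=fit(sel,[470,-268,1.37]); print('mat',np.round(p[:2],1),np.degrees(p[2]),r.tolist())
    h=[(-37.4,17,118.3),(-37.4,-17,118.3),(-50.5,17,109.1),(-50.5,-17,109.1)]
    se=[(W,wa(203,58),(-45,100,10)),(W,wa(208,598),(-45,-100,10)),(W,wa(420,76),(37,100,44)),(W,wa(445,76),(45,100,44)),(W,wa(395,650),(37,-100,44)),(W,wa(420,650),(45,-100,44)),
     (W,wa(97,335),h[0]),(W,wa(102,450),h[1]),(W,wa(68,338),h[2]),(W,wa(70,442),h[3]),
     (T,ta(305,148),(-45,-100,10)),(T,ta(253,470),(-45,100,10)),(T,ta(165,108),(45,-100,44)),(T,ta(105,437),(45,100,44)),
     (S,sc(140,178),(-45,100,10)),(S,sc(228,474),(-45,-100,10)),(S,sc(385,392),(41,-100,44)),(S,sc(280,86),(41,100,44))]
    for sel in (se,se[:10],se[10:14],se[14:]):
        p,r=fit(sel,[470,-268,1.37]); print('se',np.round(p[:2],1),np.degrees(p[2]),r.tolist())
    ra=[(W,wb(248,722),(-40,-104,193)),(W,wb(287,760),(-40,-104,None)),(W,wb(393,745),(-4,-104,None)),(W,wb(286,98),(-40,104,193)),(W,wb(328,98),(-40,104,None)),(W,wb(467,85),(-4,104,None)),
     (T,tb(372,432),(-40,104,None)),(T,tb(360,65),(-40,-104,None)),
     (S,sd(240,302),(-40,-104,None)),(S,sd(288,288),(-4,-104,None)),(S,sd(93,135),(-40,104,None)),(S,sd(135,118),(-4,104,None))]
    for sel in (ra,ra[:6],ra[6:]):
        p,r=fit(sel,[503,85,1.57,205.]); print('bay',np.round(p[:2],1),np.degrees(p[2]),p[3],r.tolist())
E
python3 fit.py
```

```text
mat [ 468.6 -269.5] 78.84886977755521 [[-1.4, -1.3], [-0.1, 0.0], [1.1, 0.2], [0.6, 2.2], [-0.5, -0.4], [-0.0, -0.1], [0.8, 0.9], [-0.4, -0.1], [-1.4, 0.1], [-0.7, -0.0], [0.4, -0.4]]
mat [ 468.3 -269.7] 78.98163761238627 [[-1.7, -1.4], [-0.1, -0.0], [1.1, 0.0], [0.3, 1.9]]
mat [ 468.7 -269.7] 78.69939305436391 [[-0.4, -0.5], [0.1, -0.0], [0.8, 0.9], [-0.4, -0.2]]
mat [ 470.4 -267.1] 77.87165639641098 [[-0.2, -0.2], [-0.4, -0.0], [0.8, 0.1]]
se [ 463.  -260.3] 77.97273760839742 [[1.4, 0.1], [1.1, -0.9], [0.4, -0.1], [0.3, 0.5], [0.8, -0.6], [-0.0, -0.1], [-0.8, 1.0], [-1.0, 1.3], [-1.0, -2.0], [-0.3, 0.4], [-0.0, -0.2], [-0.2, -0.3], [0.3, 0.4], [0.8, 0.0], [-0.5, -1.2], [0.2, -0.5], [0.1, -0.8], [0.1, 0.5]]
se [ 462.9 -260.3] 78.02386615369056 [[1.4, 0.1], [1.1, -0.9], [0.4, -0.2], [0.3, 0.4], [0.9, -0.7], [0.0, -0.2], [-0.8, 0.9], [-1.0, 1.2], [-1.0, -2.0], [-0.3, 0.4]]
se [ 463.  -259.5] 77.7732472139045 [[-0.1, -0.1], [-0.6, -0.2], [0.2, 0.3], [0.5, -0.0]]
se [ 465.1 -261.2] 77.73966687386563 [[-0.4, -0.8], [0.1, 0.1], [0.1, -0.2], [0.2, 0.9]]
bay [504.8  87.3] 92.05124356376558 210.4173585390679 [[2.5, 4.6], [-0.6, 1.9], [-0.3, 2.0], [0.9, -0.3], [0.3, -2.3], [-1.7, -3.4], [1.0, 0.5], [-0.2, -1.8], [4.7, 3.4], [3.5, 1.6], [-0.6, 0.1], [-0.9, -0.5]]
bay [505.1  87.7] 92.16451504065331 209.7402253769421 [[3.1, 4.8], [-0.4, 1.7], [-0.2, 1.8], [1.1, 0.1], [0.0, -1.7], [-2.1, -2.9]]
bay [500.9  87.2] 89.97485392366418 210.40042881002918 [[-0.1, 2.2], [1.0, -0.2], [2.9, 2.8], [1.9, 1.3], [-0.5, -1.2], [-0.7, -1.5]]
```

```bash
cat >> fit.py <<'E'
    print()
    for L in (96,98,100):
      r2=[(d,u,(q[0],np.sign(q[1])*L,q[2])) for d,u,q in ra]
      for sel in (r2,r2[:6],r2[6:]):
        p,r=fit(sel,[503,85,1.57,205.]); print(L,'bay',np.round(p[:2],1),np.degrees(p[2]),p[3],abs(r).mean(),r.tolist())
E
python3 fit.py | sed '1,/^$/d'
```

```text
96 bay [500.1  84.3] 91.37885186867265 215.01623651565683 1.625 [[-0.5, -5.9], [-0.8, -6.3], [0.5, -5.9], [-1.1, 3.3], [1.9, 1.2], [0.5, 0.6], [1.4, -0.5], [1.1, 1.8], [1.5, 0.5], [0.4, -1.2], [-0.5, -0.1], [-0.8, -0.7]]
96 bay [499.9  83.2] 91.59938050063438 216.65090669143817 2.358333333333333 [[-1.2, -5.8], [-0.5, -5.2], [1.0, -5.1], [-2.8, 3.5], [1.4, 1.1], [0.4, 0.3]]
96 bay [500.7  85.7] 90.13686701168747 212.45747873727848 0.6749999999999998 [[0.3, -0.3], [1.4, 2.1], [1.3, 1.0], [0.3, -0.5], [0.2, -0.1], [0.1, -0.5]]
98 bay [501.9  84.4] 91.48967164829739 215.1748887641716 1.1958333333333333 [[-0.5, -2.7], [-0.7, -2.8], [0.4, -2.5], [-1.2, 3.1], [1.9, 1.0], [0.6, 0.3], [1.4, -0.5], [1.0, 0.7], [2.3, 1.2], [1.1, -0.5], [-0.6, -0.2], [-0.8, -0.7]]
98 bay [501.8  83.8] 91.67094541131144 216.150637558043 1.458333333333333 [[-0.8, -2.6], [-0.5, -2.1], [0.7, -2.0], [-2.4, 3.3], [1.5, 1.0], [0.4, 0.2]]
98 bay [501.8  85.4] 89.98686196225519 213.28561961242352 0.6749999999999999 [[0.3, -0.0], [1.5, 1.1], [1.6, 1.5], [0.7, -0.0], [0.1, -0.4], [-0.1, -0.8]]
100 bay [503.1  85.1] 91.5895837448004 214.0656025761986 0.8000000000000002 [[0.1, -0.0], [-0.8, -0.7], [0.1, -0.4], [-0.6, 2.2], [1.7, 0.1], [0.2, -0.7], [1.3, -0.2], [0.7, -0.2], [3.0, 1.9], [1.9, 0.2], [-0.6, -0.1], [-0.8, -0.7]]
100 bay [503.2  85. ] 91.66535508511696 214.19162214999986 0.6416666666666666 [[0.2, 0.0], [-0.7, -0.6], [0.2, -0.4], [-0.9, 2.4], [1.5, 0.2], [0.0, -0.6]]
100 bay [502.2  85.8] 90.00363863351284 213.35104858454312 0.8499999999999998 [[0.2, 0.5], [1.4, 0.4], [2.1, 1.9], [1.2, 0.4], [-0.1, -0.7], [-0.2, -1.1]]
```

Run:
```python
from h import *
R=Rt(78,35); g=np.array([457.1,-288.2,91.6]); pre=T4(g+R[:,2]*(8-95),R); print(pre[:3,3],R[:,2])
r=step(pre,9); print(r)
```

```text
[ 446.72496754 -337.01069011  162.86622785] [ 0.11925325  0.56104242 -0.81915204]
[ 0.00142 -0.02796  0.0117  -0.06781 -0.00355  0.01126]
```

>>> move_arm:
  plan:
    - [[0.0014,-0.028,0.0117,-0.0678,-0.0036,0.0113,0.6],[0.0014,-0.028,0.0117,-0.0678,-0.0036,0.0113,0.6],[0.0014,-0.028,0.0117,-0.0678,-0.0036,0.0113,0.6],[0.0014,-0.028,0.0117,-0.0678,-0.0036,0.0113,0.6],[0.0014,-0.028,0.0117,-0.0678,-0.0036,0.0113,0.6],[0.0014,-0.028,0.0117,-0.0678,-0.0036,0.0113,0.6],[0.0014,-0.028,0.0117,-0.0678,-0.0036,0.0113,0.6],[0.0014,-0.028,0.0117,-0.0678,-0.0036,0.0113,0.6],[0.0014,-0.028,0.0117,-0.0678,-0.0036,0.0113,0.6],[0,0,0,0,0,0,0.6],[0,0,0,0,0,0,0.6]]

```text
t: 3.0
tool_pos: [445.3, -338.5, 161.3]
ee_rot: [0.102, 0.948, 0.3, 0.031]
force: [-0.5, 0.7, 0.8]
opening: 51.6
```

Run:
```python
from h import *
c=adv([0.0014, -0.028, 0.0117, -0.0678, -0.0036, 0.0113],9); M,s=meas(); print(c.round(3),M.round(3),s['joints'],s['opening'])
wsnap('w2.png')
```

```text
[[-9.78000e-01  1.71000e-01  1.20000e-01  4.46872e+02]
 [ 2.08000e-01  8.01000e-01  5.61000e-01 -3.37348e+02]
 [-0.00000e+00  5.74000e-01 -8.19000e-01  1.62806e+02]
 [ 0.00000e+00  0.00000e+00  0.00000e+00  1.00000e+00]] [[-9.77000e-01  1.75000e-01  1.19000e-01  4.45260e+02]
 [ 2.11000e-01  8.00000e-01  5.62000e-01 -3.38514e+02]
 [ 3.00000e-03  5.74000e-01 -8.19000e-01  1.61312e+02]
 [ 0.00000e+00  0.00000e+00  0.00000e+00  1.00000e+00]] [-0.68611168  0.46680781  0.04850182 -0.53802923 -1.47894549 -0.95775646] 51.55632893956236
```

View pics/w2.png

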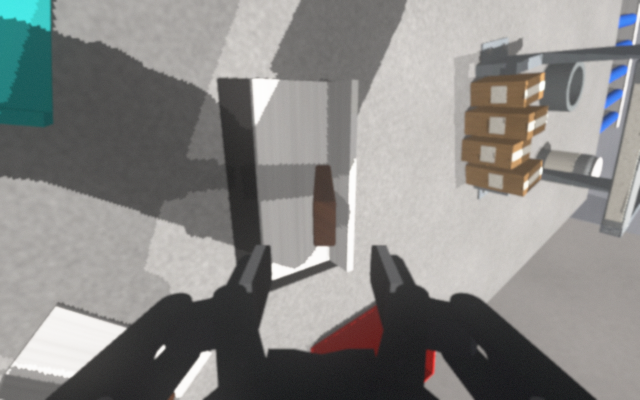

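Run:
```python
from h import *
crop('w2.png',200,70,380,290,3,'a2.png')
W=load('w2.png')
x,y,a=463,-260.3,np.radians(78)
def w(q): return [x+q[0]*np.cos(a)-q[1]*np.sin(a),y+q[0]*np.sin(a)+q[1]*np.cos(a),q[2]]
g=np.array([-28.5,0,91.6]);ax=np.array([-.5736,0,.8192]);n=np.array([.8192,0,.5736])
for s in (27,-80):
  for yy in (17,-17):
    for nn in (8,-8):
      p=proj(W,w(g+ax*s+n*nn+np.array([0,yy,0])))[0]; print(s,yy,nn,((p+.5-[200,70])*3-.5).round())
for q in [(-45,100,10),(-45,-100,10),(45,100,44),(45,-100,44)]: print(q,((proj(W,w(q))[0]+.5-[200,70])*3-.5).round())
```

```text
27 17 8 [410. 392.]
27 17 -8 [338. 393.]
27 -17 8 [408. 530.]
27 -17 -8 [340. 531.]
-80 17 8 [394. 293.]
-80 17 -8 [346. 293.]
-80 -17 8 [393. 389.]
-80 -17 -8 [347. 390.]
(-45, 100, 10) [159.  25.]
(-45, -100, 10) [200. 634.]
(45, 100, 44) [476.  29.]
(45, -100, 44) [458. 598.]
```

View pics/a2.png

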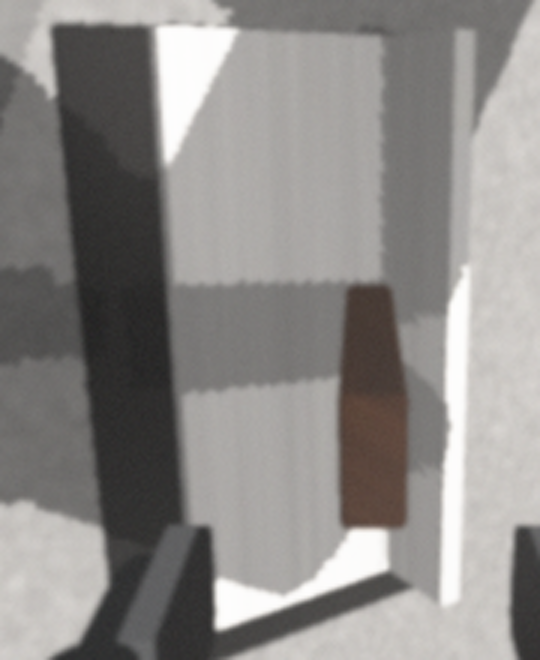

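Run:
```python
from h import *
M,s=meas(); R=Rt(78,35); g=np.array([457.1,-288.2,91.6]); t=T4(g+R[:,2]*8,R)
print(M[:3,3]); print(step(t,5,M))
```

```text
[ 446.13586897 -338.05736132  162.81209953]
[-6.000e-05  2.000e-04  1.912e-02 -1.300e-04  2.100e-04 -3.200e-04]
```

>>> move_arm:
  plan:
    - [[0,0.0002,0.0191,0,0,0,0.6],[0,0.0002,0.0191,0,0,0,0.6],[0,0.0002,0.0191,0,0,0,0.6],[0,0.0002,0.0191,0,0,0,0.6],[0,0.0002,0.0191,0,0,0,0.6],[0,0,0,0,0,0,0.6],[0,0,0,0,0,0,0.6],[0,0,0,0,0,0,0.6]]

```text
t: 3.85
tool_pos: [459.1, -283.6, 86.9]
ee_rot: [0.099, 0.949, 0.298, 0.033]
force: [-0.9, -0.4, 0.9]
opening: 51.2
```

Run:
```python
from h import *
c=adv([0, 0.0002, 0.0191, 0, 0, 0],5); M,s=meas(); print(c.round(2),M.round(2),s['force'],s['opening'])
R=Rt(78,35); g=np.array([457.1,-288.2,91.6]); print(g+R[:,2]*8)
wsnap('w3.png')
```

```text
[[-9.8000e-01  1.7000e-01  1.2000e-01  4.5848e+02]
 [ 2.1000e-01  8.0000e-01  5.6000e-01 -2.8298e+02]
 [-0.0000e+00  5.7000e-01 -8.2000e-01  8.5150e+01]
 [ 0.0000e+00  0.0000e+00  0.0000e+00  1.0000e+00]] [[-9.8000e-01  1.7000e-01  1.2000e-01  4.5914e+02]
 [ 2.1000e-01  8.0000e-01  5.6000e-01 -2.8363e+02]
 [-0.0000e+00  5.7000e-01 -8.2000e-01  8.6900e+01]
 [ 0.0000e+00  0.0000e+00  0.0000e+00  1.0000e+00]] [-0.8901564  -0.35664144  0.86544394] 51.22153689518344
[ 458.05402597 -283.71166068   85.04678365]
```

View pics/w3.png

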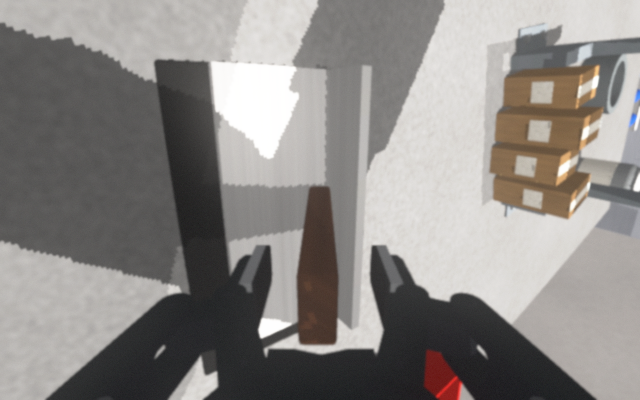

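The handle at (298–338, 185–345) is centred between the fingers, clear of both. I'll close the gripper.

>>> move_arm:
  plan:
    - [[0,0,0,0,0,0,0],[0,0,0,0,0,0,0],[0,0,0,0,0,0,0],[0,0,0,0,0,0,0],[0,0,0,0,0,0,0],[0,0,0,0,0,0,0],[0,0,0,0,0,0,0],[0,0,0,0,0,0,0]]
  force: 80

```text
t: 4.7
tool_pos: [458.4, -283.4, 85.3]
ee_rot: [0.1, 0.949, 0.299, 0.032]
force: [-1.0, -3.8, 4.3]
opening: 15.2
```

Run:
```python
from h import *
M,s=meas(); print(M.round(3),s['force'],s['wrist_torque'],s['opening'])
wsnap('w4.png')
```

```text
[[-9.78000e-01  1.70000e-01  1.20000e-01  4.58443e+02]
 [ 2.08000e-01  8.02000e-01  5.60000e-01 -2.83409e+02]
 [-1.00000e-03  5.73000e-01 -8.20000e-01  8.53380e+01]
 [ 0.00000e+00  0.00000e+00  0.00000e+00  1.00000e+00]] [-0.95029072 -3.76111421  4.27699223] [-2.08938598  0.62334154  0.05509936] 15.175954105331133
```

View pics/w4.png

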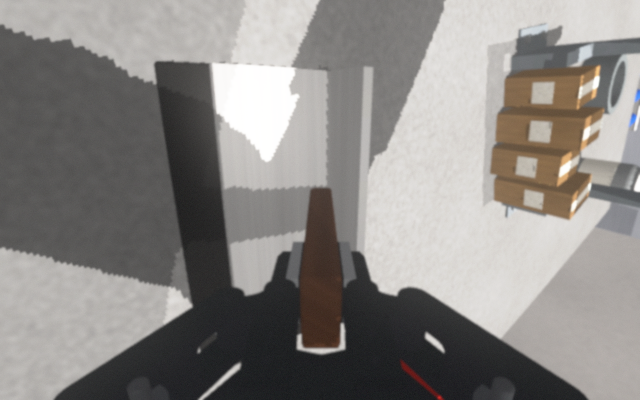

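```bash
cat >> h.py <<'E'
def SE(x,y,z,yaw): 
    return T4([x,y,z],Ro.from_euler('z',yaw,degrees=True).as_matrix())
E
python3 - <<'E'
from h import *
M,s=meas(); c=getc()
G=np.linalg.inv(SE(463,-260.3,4,78))@M   # tool in SE
json.dump(G.tolist(),open('G.json','w')); print(G.round(2))
up=c.copy(); up[2,3]+=28
print(step(up,2))
setc(up); 
tgt=SE(504.8,-44.7,30,91)@G; print(tgt[:3,3]); print(step(tgt,8)); setc(c)
E
```

```text
[[  0.     0.82   0.57 -23.52]
 [  1.     0.    -0.    -0.34]
 [ -0.     0.57  -0.82  81.34]
 [  0.     0.     0.     1.  ]]
[-0.       0.00803 -0.01147  0.       0.       0.     ]
[505.5504873  -68.20933892 111.34103267]
[-2.890e-03  2.231e-02  1.589e-02  6.000e-05  1.623e-02 -2.327e-02]
```

>>> move_arm:
  plan:
    - [[0,0.008,-0.0115,0,0,0,0],[0,0.008,-0.0115,0,0,0,0],[0,0,0,0,0,0,0],[-0.0029,0.0223,0.0159,0,0.0162,-0.0233,0],[-0.0029,0.0223,0.0159,0,0.0162,-0.0233,0],[-0.0029,0.0223,0.0159,0,0.0162,-0.0233,0],[-0.0029,0.0223,0.0159,0,0.0162,-0.0233,0],[-0.0029,0.0223,0.0159,0,0.0162,-0.0233,0],[-0.0029,0.0223,0.0159,0,0.0162,-0.0233,0],[-0.0029,0.0223,0.0159,0,0.0162,-0.0233,0],[-0.0029,0.0223,0.0159,0,0.0162,-0.0233,0],[0,0,0,0,0,0,0],[0,0,0,0,0,0,0],[0,0,0,0,0,0,0]]

```text
t: 6.15
tool_pos: [505.4, -68.7, 111.3]
ee_rot: [-0.008, 0.954, 0.3, -0.002]
force: [-0.4, 0.0, -4.0]
opening: 14.9
```

Run:
```python
from h import *
adv([0, 0.008, -0.0115, 0, 0, 0],2);c=adv([-0.0029, 0.0223, 0.0159, 0, 0.0162, -0.0233],8)
M,s=meas(); print(c.round(3),M.round(3),s['joints'],s['force'],s['wrist_torque'],s['opening'])
wsnap('w5.png'); snap('scene','s5.png'); snap('top','t5.png')
crop('s5.png',220,110,420,270,4,'s5c.png'); crop('w5.png',340,0,640,300,2.6,'w5c.png')
```

```text
[[-1.00000e+00 -1.50000e-02 -9.00000e-03  5.05591e+02]
 [-1.70000e-02  8.19000e-01  5.73000e-01 -6.83210e+01]
 [-1.00000e-03  5.73000e-01 -8.19000e-01  1.11279e+02]
 [ 0.00000e+00  0.00000e+00  0.00000e+00  1.00000e+00]] [[-1.00000e+00 -1.50000e-02 -9.00000e-03  5.05414e+02]
 [-1.70000e-02  8.19000e-01  5.73000e-01 -6.86830e+01]
 [-1.00000e-03  5.73000e-01 -8.19000e-01  1.11281e+02]
 [ 0.00000e+00  0.00000e+00  0.00000e+00  1.00000e+00]] [-0.22662641  0.3918703  -0.18205313 -0.6302265  -1.23502009 -1.04033181] [-0.40937499  0.01605671 -3.96243111] [-2.78061568e+00  1.45006655e-04  1.82205591e-02] 14.915679829745887
```

View pics/w5.png

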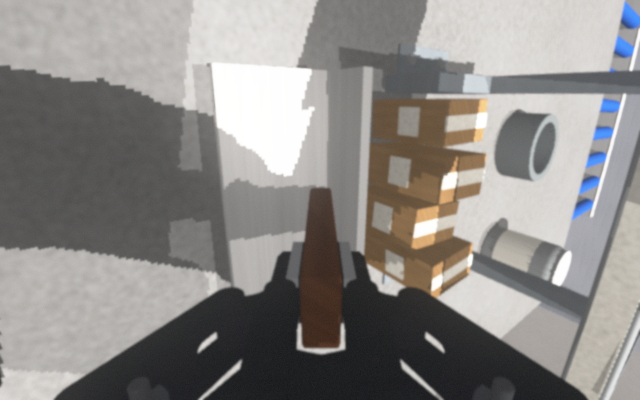

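View pics/s5c.png

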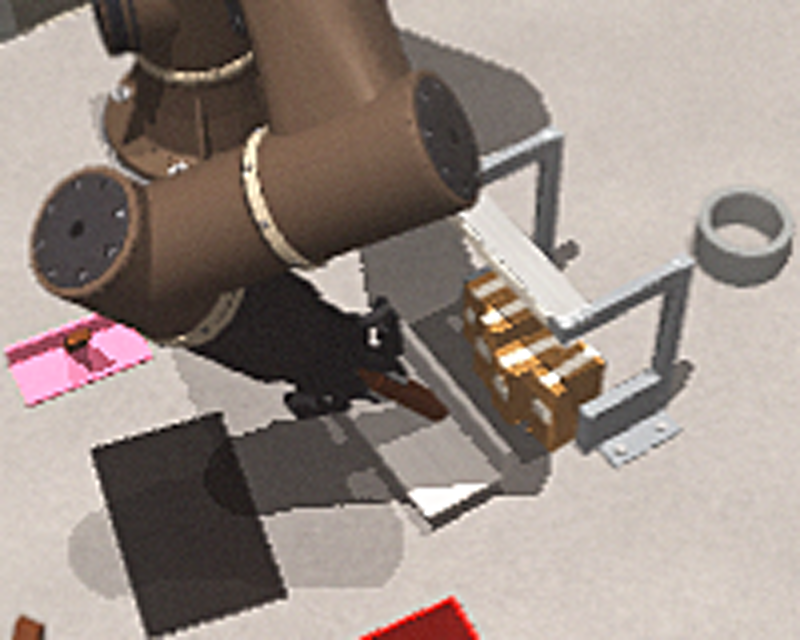

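View pics/w5c.png

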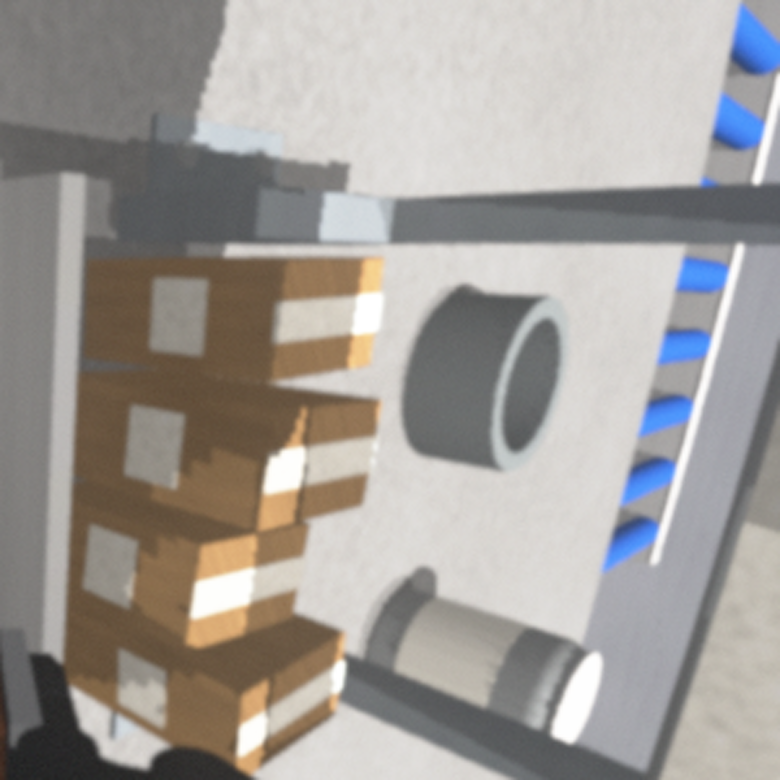

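Run:
```python
from h import *
crop('t5.png',220,120,480,380,3,'t5c.png')
```

```text
(no output)
```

View pics/t5c.png

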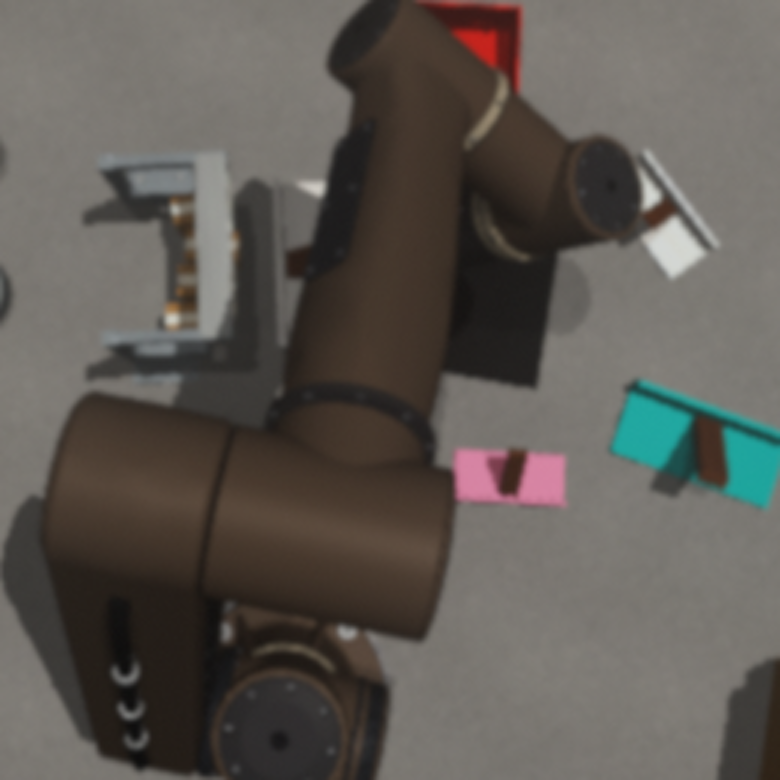

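View pics/s5.png

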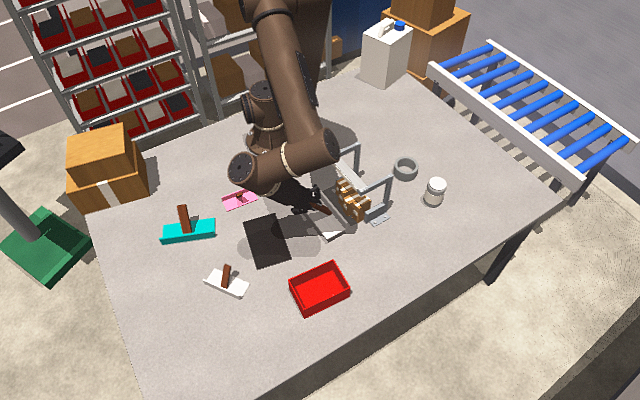

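Run:
```python
from h import *
T=load('t5.png');S=load('s5.png')
print(tri((T,(220+365/3,120+45/3)),(S,(220+445/4,110+140/4))))
print(tri((T,(220+611/3,120+185/3)),(S,(220+80/4,110+232/4))))
```

```text
(array([625.72034337, -90.381104  , 523.656122  ]), [np.float64(1.1996878186435116), np.float64(1.1740069086132383)])
(array([ 509.23919121, -312.83708029,  456.74524977]), [np.float64(0.48145736346321394), np.float64(0.4691343347081018)])
```

Run:
```python
from h import *
crop('s5.png',325,165,405,230,9,'s5d.png'); crop('w5.png',365,35,500,135,6,'w5d.png')
```

```text
(no output)
```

View pics/s5d.png

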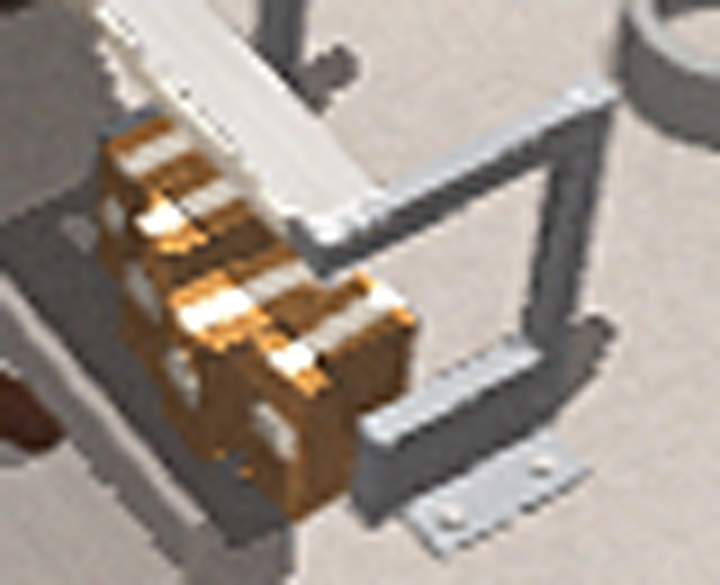

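View pics/w5d.png

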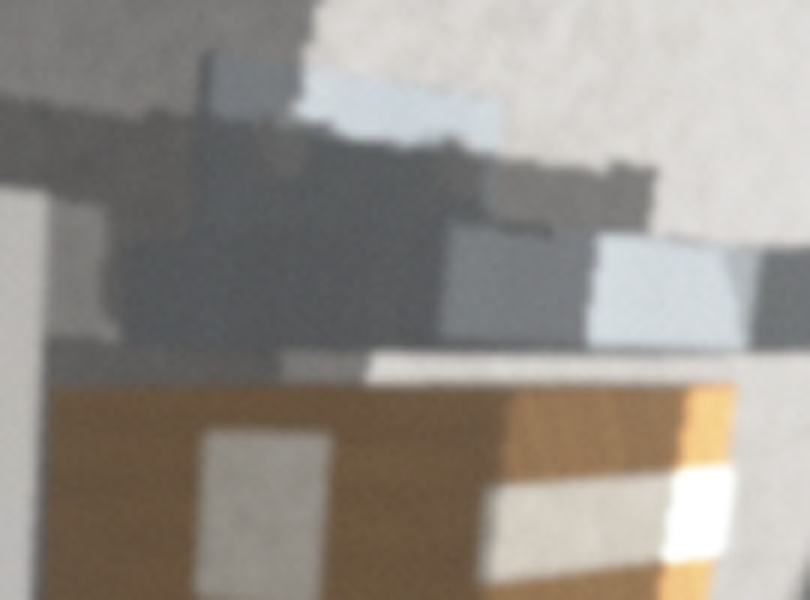

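Run:
```python
from h import *
from fit import fit,f
crop('w5.png',195,50,385,290,3,'w5e.png')
W=load('w5.png');S=load('s5.png');T=load('t5.png')
sd=f(9,325,165);wd=f(6,365,35)
o=[(W,wd(447,225),(0,104,60)),(W,wd(440,338),(0,88,60)),(W,wd(120,340),(0,88,0)),
 (S,sd(357,422),(0,-88,60)),(S,sd(372,445),(0,-104,60)),(S,sd(375,525),(0,-104,0)),(S,sd(352,500),(0,-88,0))]
p,r=fit(o,[503,85,1.57]);print(p[:2],np.degrees(p[2]),r.tolist())
for d,u,q in o: print(q,atz(d,u,q[2]).round(1))
# predicted SE with G
M,s=meas();P=M@np.linalg.inv(np.array(json.load(open('G.json')))); print(P.round(3))
for q in [(-45,100,6),(-45,-100,6),(37,100,40),(45,100,40),(45,-100,40),(37,100,6)]:
    X=(P@np.r_[q,1])[:3]; print(q,((proj(W,X)[0]+.5-[195,50])*3-.5).round())
```

```text
[502.83197026  85.30661038] 91.40098170337777 [[0.6, -1.8], [-0.2, 0.1], [-0.3, 1.0], [0.4, -0.1], [1.3, 0.2], [-0.3, 0.6], [-0.2, 0.5]]
(0, 104, 60) [400.3  82.2  60. ]
(0, 88, 60) [414.8  83.4  60. ]
(0, 88, 0) [413.9  83.5   0. ]
(0, -88, 60) [590.6  86.   60. ]
(0, -104, 60) [603.5  84.4  60. ]
(0, -104, 0) [605.1  90.2   0. ]
(0, -88, 0) [589.3  89.5   0. ]
[[-1.60000e-02 -1.00000e+00 -0.00000e+00  5.04714e+02]
 [ 1.00000e+00 -1.60000e-02 -0.00000e+00 -4.54860e+01]
 [ 0.00000e+00 -0.00000e+00  1.00000e+00  2.98530e+01]
 [ 0.00000e+00  0.00000e+00  0.00000e+00  1.00000e+00]]
(-45, 100, 6) [50. 38.]
(-45, -100, 6) [137. 898.]
(37, 100, 40) [504.  48.]
(45, 100, 40) [532.  51.]
(45, -100, 40) [494. 834.]
(37, 100, 6) [405.  62.]
```

View pics/w5e.png

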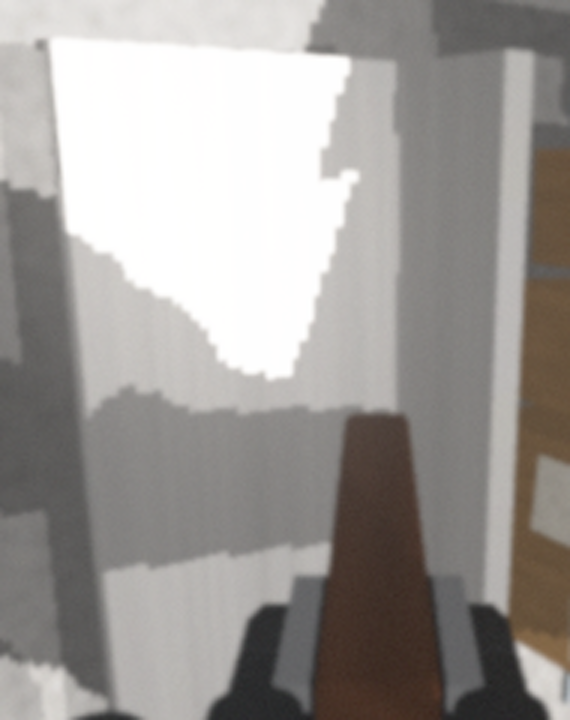

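Run:
```python
from h import *
from fit import f
W=load('w5.png');S=load('s5.png');W1=load('w1.png')
sd=f(9,325,165);w5=f(2.6,340,0);b2=f(5,425,80)
print('far carton'); print(atz(S,sd(292,520),0))
for h in (80,94): print(h,atz(S,sd(318,390),h),atz(S,sd(415,318),h),atz(W1,b2(275,730),h),atz(W1,b2(225,612),h),atz(W,w5(255,778),h), atz(W,w5(343,712),h), atz(W,w5(340,632),h),atz(W,w5(235,690),h))
print('near carton')
for h in (80,94): print(h,[atz(W,w5(*q),h).round(1) for q in [(283,258),(272,380),(383,258),(372,363)]])
print('c2')
for h in (80,94): print(h,[atz(W,w5(*q),h).round(1) for q in [(270,452),(255,532),(378,398),(360,505),(308,395)]])
print('c3')
for h in (80,94): print(h,[atz(W,w5(*q),h).round(1) for q in [(203,540),(188,647),(305,522),(293,617)]])
```

```text
far carton
[584.16872418  61.91043232   0.        ]
80 [580.03959215  72.11769245  80.        ] [570.89450707 127.78518625  80.        ] [593.58941745  79.25921197  80.        ] [557.55128496  63.57077663  80.        ] [608.29246918  95.9104162   80.        ] [600.18504144 155.68411088  80.        ] [559.23424419 140.53969285  80.        ] [563.61106691  74.2178045   80.        ]
94 [588.2005929   65.31441162  94.        ] [579.16081247 120.34090034  94.        ] [586.87964758  71.87823434  94.        ] [552.16596523  56.76637023  94.        ] [590.14576065  71.65738891  94.        ] [582.85226678 125.43018707  94.        ] [546.01266759 111.80617172  94.        ] [549.95008531  52.14257664  94.        ]
near carton
80 [array([421.5,  69.1,  80. ]), array([456.9,  71.3,  80. ]), array([419.8, 126.3,  80. ]), array([454.4, 130.1,  80. ])]
94 [array([422.1,  47.5,  94. ]), array([453.9,  49.5,  94. ]), array([420.5,  99. ,  94. ]), array([451.7, 102.4,  94. ])]
c2
80 [array([479.7,  75.3,  80. ]), array([505.8,  73. ,  80. ]), array([467.2, 138.4,  80. ]), array([507. , 138.6,  80. ]), array([462.9,  92.4,  80. ])]
94 [array([474.4,  53.1,  94. ]), array([497.9,  51.1,  94. ]), array([463.2, 109.9,  94. ]), array([499., 110.,  94.]), array([459.4,  68.5,  94. ])]
c3
80 [array([503.5,  46.3,  80. ]), array([539. ,  45.1,  80. ]), array([507.4, 102.2,  80. ]), array([543.6, 104.1,  80. ])]
94 [array([495.9,  27. ,  94. ]), array([527.8,  25.9,  94. ]), array([499.4,  77.3,  94. ]), array([531.9,  79.1,  94. ])]
```

Run:
```python
from h import *
G=np.array(json.load(open('G.json'))); c=getc()
def tgt(d,z): 
    a=np.radians(91.4); return SE(502.8+d*np.cos(a),85.3+d*np.sin(a),z,91.4)@G
A=tgt(-125,3); print(step(A,4)); setc(A); B=tgt(-58,3); print(step(B,12)); print(step(tgt(-43,3),5,B)); setc(c)
```

```text
[-0.00031 -0.00281  0.00625  0.00012  0.00107 -0.00137]
[ 0.       0.00458  0.0032   0.       0.      -0.     ]
[ 0.       0.00246  0.00172  0.       0.      -0.     ]
```

>>> move_arm:
  plan:
    - [[-0.0003,-0.0028,0.0062,0.0001,0.0011,-0.0014,0],[-0.0003,-0.0028,0.0062,0.0001,0.0011,-0.0014,0],[-0.0003,-0.0028,0.0062,0.0001,0.0011,-0.0014,0],[-0.0003,-0.0028,0.0062,0.0001,0.0011,-0.0014,0],[0,0,0,0,0,0,0],[0,0,0,0,0,0,0]]

```text
t: 6.9
tool_pos: [506.6, -63.2, 84.2]
ee_rot: [-0.012, 0.954, 0.3, -0.004]
force: [0.2, 0.3, -4.0]
opening: 15.1
```

Run:
```python
from h import *
c=adv([-0.0003, -0.0028, 0.0062, 0.0001, 0.0011, -0.0014],4)
G=np.array(json.load(open('G.json')))
M,s=meas();P=M@np.linalg.inv(G);print((c@np.linalg.inv(G)).round(3),P.round(4),s['force'],s['wrist_torque'])
snap('scene','s6.png'); crop('s6.png',290,150,410,250,6,'s6c.png')
```

```text
[[-2.50000e-02 -1.00000e+00  0.00000e+00  5.05793e+02]
 [ 1.00000e+00 -2.50000e-02 -0.00000e+00 -3.97500e+01]
 [ 0.00000e+00  0.00000e+00  1.00000e+00  3.20000e+00]
 [ 0.00000e+00  0.00000e+00  0.00000e+00  1.00000e+00]] [[-2.490000e-02 -9.997000e-01  8.000000e-04  5.055663e+02]
 [ 9.997000e-01 -2.490000e-02 -2.000000e-04 -3.964080e+01]
 [ 2.000000e-04  8.000000e-04  1.000000e+00  2.871600e+00]
 [ 0.000000e+00  0.000000e+00  0.000000e+00  1.000000e+00]] [ 0.15773634  0.32125855 -3.96118768] [-2.81444333 -0.03138101  0.00882998]
```

View pics/s6c.png

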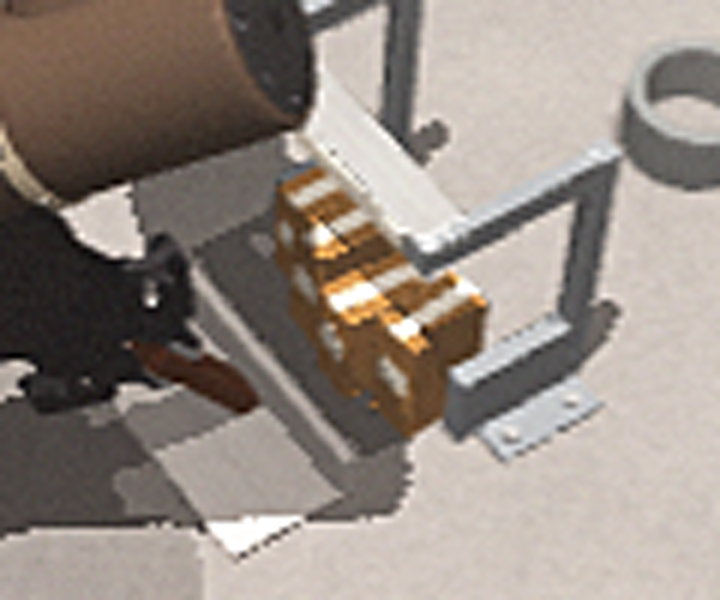

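>>> move_arm:
  plan:
    - [[0,0.0046,0.0032,0,0,0,0],[0,0.0046,0.0032,0,0,0,0],[0,0.0046,0.0032,0,0,0,0],[0,0.0046,0.0032,0,0,0,0],[0,0.0046,0.0032,0,0,0,0],[0,0.0046,0.0032,0,0,0,0],[0,0.0046,0.0032,0,0,0,0],[0,0.0046,0.0032,0,0,0,0],[0,0.0046,0.0032,0,0,0,0],[0,0.0046,0.0032,0,0,0,0],[0,0.0046,0.0032,0,0,0,0],[0,0.0046,0.0032,0,0,0,0],[0,0,0,0,0,0,0]]

```text
t: 8.25
tool_pos: [504.9, 4.8, 84.7]
ee_rot: [-0.012, 0.954, 0.301, -0.003]
force: [-0.1, -1.3, -3.3]
opening: 14.8
```

Run:
```python
from h import *
c=adv([0, 0.0046, 0.0032, 0, 0, 0],12)
G=np.array(json.load(open('G.json')))
M,s=meas();P=M@np.linalg.inv(G);print((c@np.linalg.inv(G)).round(3),P.round(4),s['force'],s['wrist_torque'])
wsnap('w7.png')
snap('scene','s7.png'); crop('s7.png',290,150,410,250,6,'s7c.png')
```

```text
[[-2.50000e-02 -1.00000e+00  0.00000e+00  5.04164e+02]
 [ 1.00000e+00 -2.50000e-02 -0.00000e+00  2.74730e+01]
 [ 0.00000e+00  0.00000e+00  1.00000e+00  3.36300e+00]
 [ 0.00000e+00  0.00000e+00  0.00000e+00  1.00000e+00]] [[-2.50000e-02 -9.99700e-01  2.00000e-04  5.03915e+02]
 [ 9.99700e-01 -2.50000e-02 -6.00000e-04  2.83926e+01]
 [ 6.00000e-04  1.00000e-04  1.00000e+00  3.39350e+00]
 [ 0.00000e+00  0.00000e+00  0.00000e+00  1.00000e+00]] [-0.11069058 -1.2866065  -3.26427646] [-3.02270527 -0.23924467 -0.13374334]
```

View pics/s7c.png

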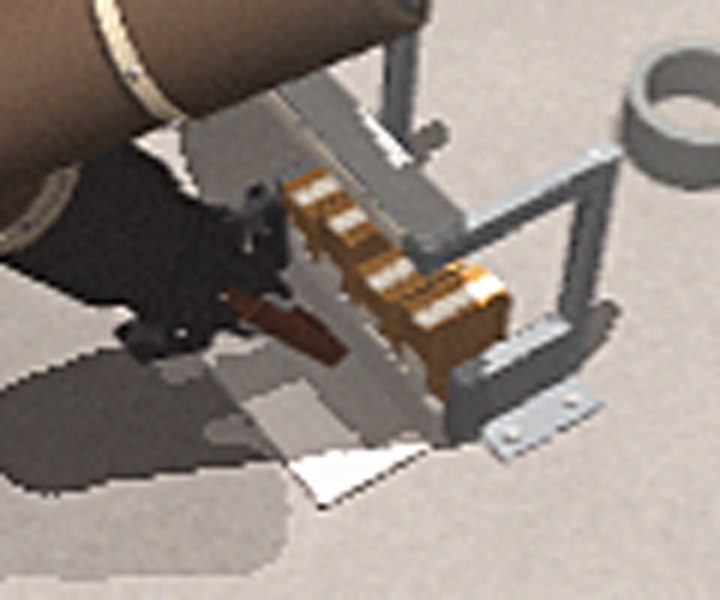

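View pics/w7.png

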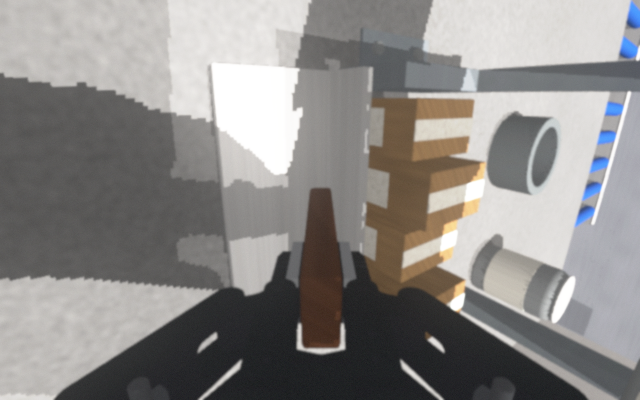

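>>> move_arm:
  plan:
    - [[0,0.0019,0.0014,0,0,0,0],[0,0.0019,0.0014,0,0,0,0],[0,0.0019,0.0014,0,0,0,0],[0,0.0019,0.0014,0,0,0,0],[0,0.0019,0.0014,0,0,0,0],[0,0,0,0,0,0,0]]

```text
t: 8.95
tool_pos: [505.0, 15.3, 84.6]
ee_rot: [-0.012, 0.954, 0.3, -0.003]
force: [-0.5, -5.4, -1.6]
opening: 15.1
```

```bash
cat > st.py <<'E'
from h import *
G=np.array(json.load(open('G.json')))
def st():
    c=getc(); M,s=meas();P=M@np.linalg.inv(G);Q=c@np.linalg.inv(G)
    e=lambda P:(P[:3,3].round(2),Ro.from_matrix(P[:3,:3]).as_euler('ZYX',degrees=True).round(2))
    print('cmd',e(Q),'meas',e(P),s['force'].round(1),s['wrist_torque'].round(2),s['t'],s['opening'])
E
python3 - <<'E'
from st import *
adv([0, 0.0019, 0.0014, 0, 0, 0],5); st()
wsnap('w8.png');crop('w8.png',360,20,500,130,5,'w8c.png')
E
```

```text
cmd (array([503.88,  39.27,   3.07]), array([91.41, -0.  ,  0.  ])) meas (array([504.11,  38.71,   3.19]), array([ 9.142e+01,  4.000e-02, -3.000e-02])) [-0.5 -5.4 -1.6] [-3.78 -0.13 -0.06] 8.95 15.134725496012559
```

View pics/w8c.png

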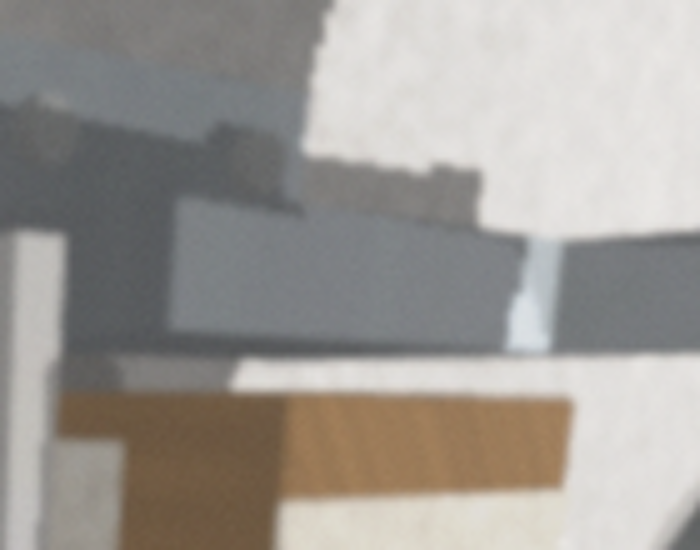

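>>> move_arm:
  plan:
    - [[0,0.0008,0.0006,0,0,0,0],[0,0.0008,0.0006,0,0,0,0],[0,0,0,0,0,0,0]]

```text
t: 9.3
tool_pos: [504.8, 16.5, 84.5]
ee_rot: [-0.012, 0.954, 0.3, -0.003]
force: [-0.4, -8.9, 0.2]
opening: 15.5
```

Run:
```python
from st import *
adv([0, 0.0008, 0.0006, 0, 0, 0],2); st()
```

```text
cmd (array([503.83,  41.26,   3.  ]), array([91.41, -0.  ,  0.  ])) meas (array([503.89,  39.9 ,   3.09]), array([ 9.141e+01,  9.000e-02, -2.000e-02])) [-0.4 -8.9  0.2] [-4.48  0.23  0.07] 9.3 15.52324504580698
```

>>> move_arm:
  plan:
    - [[0,0.0008,0.0006,0,0,0,0],[0,0.0008,0.0006,0,0,0,0],[0,0,0,0,0,0,0]]

```text
t: 9.6
tool_pos: [504.8, 16.8, 84.6]
ee_rot: [-0.012, 0.954, 0.298, -0.003]
force: [-3.6, -16.2, 4.0]
opening: 15.3
```

Run:
```python
from st import *
adv([0, 0.0008, 0.0006, 0, 0, 0],2); st()
wsnap('w9.png');crop('w9.png',360,20,500,130,5,'w9c.png')
snap('scene','s9.png'); crop('s9.png',325,165,405,230,9,'s9c.png')
```

```text
cmd (array([503.78,  43.26,   2.94]), array([91.41, -0.  ,  0.  ])) meas (array([503.97,  39.98,   3.16]), array([ 9.143e+01,  2.300e-01, -5.000e-02])) [ -3.6 -16.2   4. ] [-6.02  0.75  0.33] 9.6 15.269874539815497
```

View pics/w9c.png

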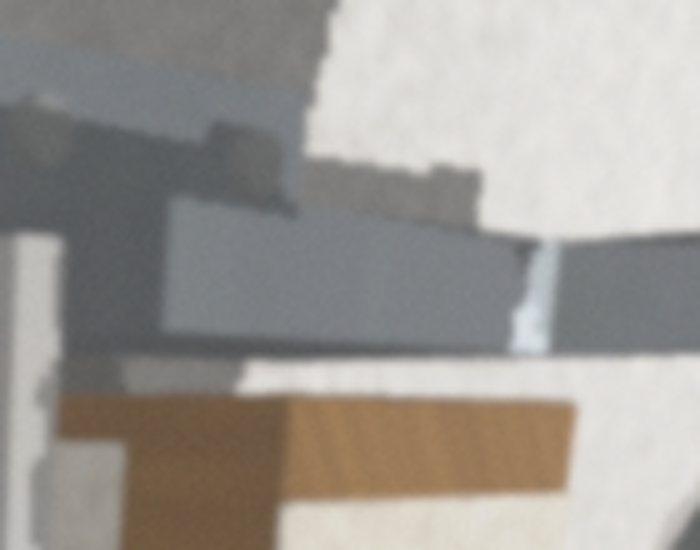

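View pics/s9c.png

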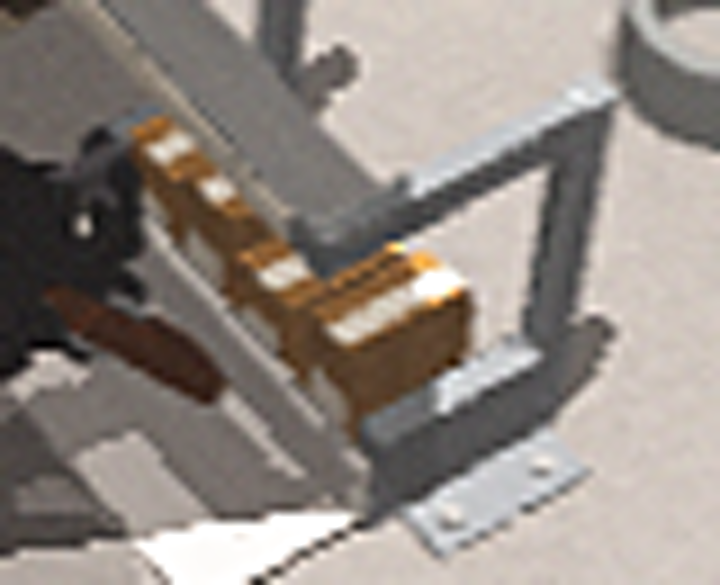

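>>> move_arm:
  plan:
    - [[0,0.0008,0.0006,0,0,0,0],[0,0.0008,0.0006,0,0,0,0],[0,0,0,0,0,0,0],[0,0,0,0,0,0,0]]

```text
t: 10.1
tool_pos: [504.8, 17.0, 84.8]
ee_rot: [-0.012, 0.955, 0.297, -0.003]
force: [-4.9, -24.1, 8.4]
opening: 14.9
```

Run:
```python
from st import *
adv([0, 0.0008, 0.0006, 0, 0, 0],2); st()
G=np.array(json.load(open('G.json')))
W=wsnap('w10.png'); M,s=meas()
P=M@np.linalg.inv(G); im=W['img'].copy()
crop('w10.png',350,20,500,330,3,'w10c.png')
B=SE(502.8,85.3,0,91.4)
for n,F,qs in [('SE',P,[(45,100,40),(45,-100,40)]),('bay',B,[(0,104,60),(0,88,60),(0,88,40),(0,-88,60),(0,-104,60)])]:
    for q in qs: print(n,q,((proj(W,(F@np.r_[q,1])[:3])[0]+.5-[350,20])*3-.5).round())
```

```text
cmd (array([503.73,  45.26,   2.87]), array([91.41, -0.  ,  0.  ])) meas (array([504.03,  40.02,   3.29]), array([ 9.145e+01,  3.700e-01, -9.000e-02])) [ -4.9 -24.1   8.4] [-7.53  1.35  0.8 ] 10.1 14.869683444042066
SE (45, 100, 40) [ 68. 141.]
SE (45, -100, 40) [ 30. 923.]
bay (0, 104, 60) [131. 111.]
bay (0, 88, 60) [126. 198.]
bay (0, 88, 40) [ 57. 201.]
bay (0, -88, 60) [ 76. 923.]
bay (0, -104, 60) [ 72. 972.]
```

View pics/w10c.png

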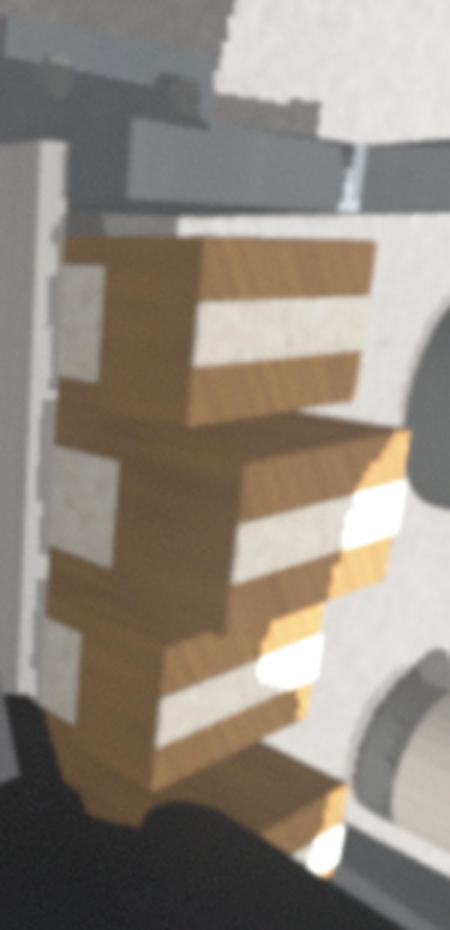

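>>> move_arm:
  plan:
    - [[0,-0.002,-0.0014,0,0,0,0],[0,-0.002,-0.0014,0,0,0,0],[0,-0.004,-0.0028,0,0,0,0],[0,-0.008,-0.0056,0,0,0,0],[0,-0.008,-0.0056,0,0,0,0],[0,-0.016,-0.0112,0,0,0,0],[0,-0.016,-0.0112,0,0,0,0],[0,-0.016,-0.0112,0,0,0,0],[0,-0.016,-0.0112,0,0,0,0],[0,0,0,0,0,0,0],[0,0,0,0,0,0,0]]

```text
t: 11.25
tool_pos: [507.1, -86.1, 83.9]
ee_rot: [-0.011, 0.954, 0.301, -0.003]
force: [0.2, 0.2, -3.5]
opening: 15.3
```

Run:
```python
from st import *
adv([0, -.002,-.0014,0,0,0],44); st()
W=wsnap('w11.png'); snap('scene','s11.png'); crop('s11.png',300,150,410,240,7,'s11c.png')
crop('w11.png',340,30,540,330,2.6,'w11c.png')
B=SE(502.8,85.3,0,91.4)
for q in [(0,104,60),(0,88,60),(0,88,0),(0,-88,60),(0,-88,0)]: print(q,((proj(W,(B@np.r_[q,1])[:3])[0]+.5-[340,30])*2.6-.5).round())
```

```text
cmd (array([506.34, -62.12,   2.92]), array([91.41, -0.  ,  0.  ])) meas (array([506.15, -62.57,   2.61]), array([ 9.134e+01, -4.000e-02,  4.000e-02])) [ 0.2  0.2 -3.5] [-2.71 -0.04  0.01] 11.25 15.339405545159028
(0, 104, 60) [375. 102.]
(0, 88, 60) [368. 158.]
(0, 88, 0) [206. 162.]
(0, -88, 60) [292. 661.]
(0, -88, 0) [166. 596.]
```

View pics/w11c.png

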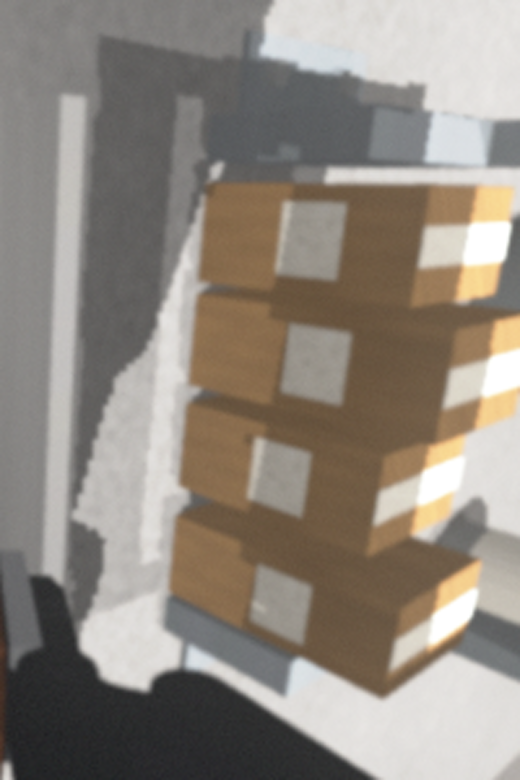

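View pics/s11c.png

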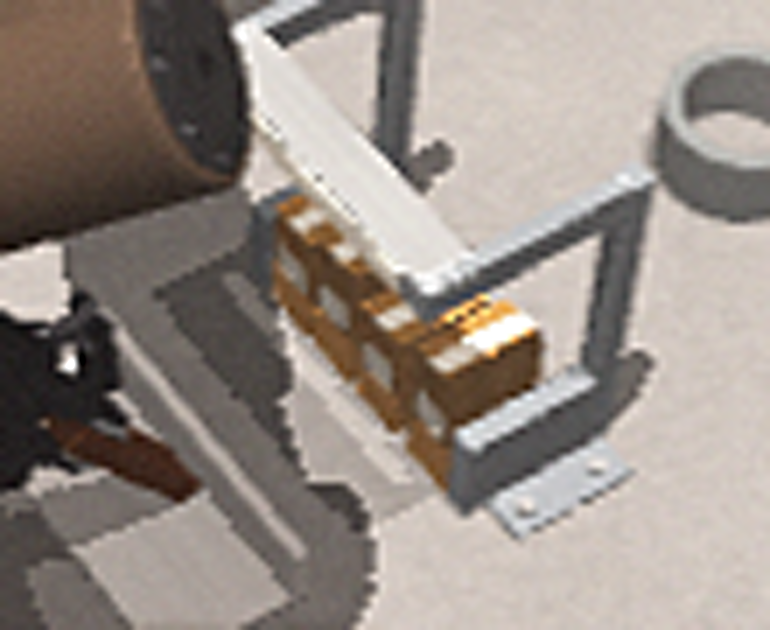

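Run:
```python
from h import *
crop('w11.png',395,75,475,280,4,'w11d.png')
crop('w11.png',395,75,475,180,7,'w11e.png')
crop('w11.png',395,170,475,280,7,'w11f.png')
```

```text
(no output)
```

View pics/w11e.png

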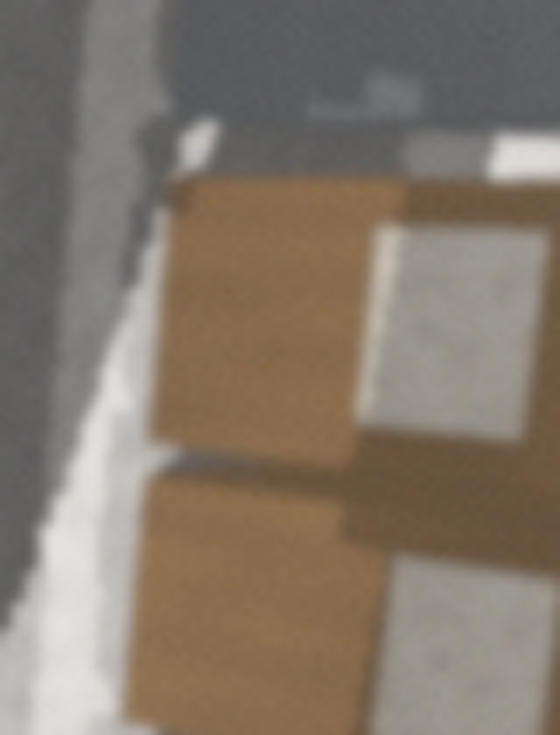

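View pics/w11f.png

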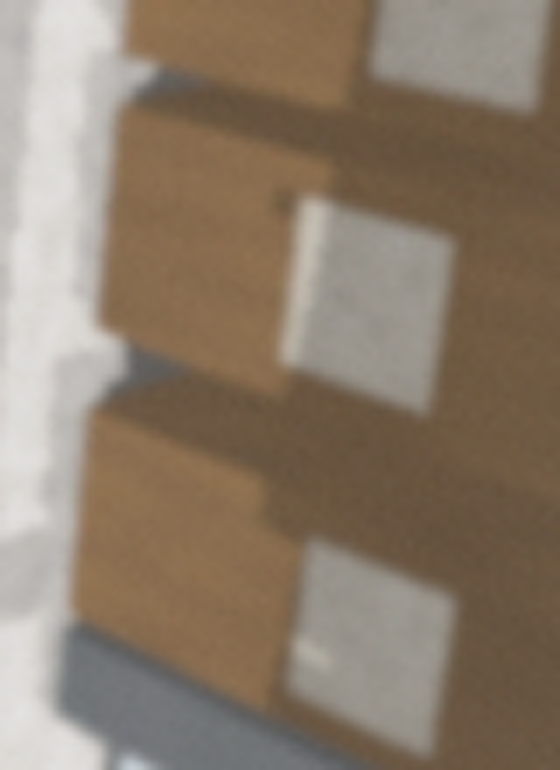

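Run:
```python
from h import *
from fit import f
W=load('w11.png'); e=f(7,395,75); g=f(7,395,170)
pts={'cheekR in':e(170,120),'c1a':e(170,182),'c1b':e(152,440),'c2a':e(148,475),'c2b':e(126,718),'c2b2':g(126,55),'c3a':g(117,100),'c3b':g(100,328),'c4a':g(92,408),'c4b':g(73,612),'cheekF in':g(70,628),'cheekF out':g(58,715)}
Bi=np.linalg.inv(SE(502.8,85.3,0,91.4))
for k,u in pts.items(): print(k,atz(W,u,0).round(1),(Bi@np.r_[atz(W,u,0),1])[:2].round(1))
```

```text
cheekR in [414.7  83.    0. ] [-0.1 88.1]
c1a [422.7  84.4   0. ] [ 1.  80.1]
c1b [457.3  86.2   0. ] [ 2.  45.4]
c2a [462.2  86.1   0. ] [ 1.8 40.5]
c2b [497.5  87.    0. ] [1.8 5.3]
c2b2 [497.8  87.1   0. ] [1.9 5. ]
c3a [504.4  86.1   0. ] [ 0.8 -1.7]
c3b [540.5  88.    0. ] [  1.8 -37.7]
c4a [553.7  88.3   0. ] [  1.7 -50.9]
c4b [589.   89.3   0. ] [  1.9 -86.3]
cheekF in [591.8  89.1   0. ] [  1.6 -89.1]
cheekF out [607.4  88.6   0. ] [   0.7 -104.7]
```

Run:
```python
from h import *
from fit import fit,f
S=load('s5.png'); T=load('t5.png');s=f(4,220,110)
o=[(S,s(93,450),(-65,110,4)),(S,s(220,412),(65,110,4)),(S,s(286,598),(65,-110,4)),(S,s(150,637),(-65,-110,4))]
p,r=fit(o,[470,-268,1.37]);print(p[:2],np.degrees(p[2]),r.tolist())
# bias: SE pose by scene at start was (465.1,-261.2)
from st import *
c=getc()
up=c.copy();up[2,3]+=30;print(step(up,2));
m=SE(469,-269.2,34,78.8)@G; print(step(m,9,up)); 
for a in np.linspace(0,1,5):
    pass
```

```text
[ 471.78187786 -269.47504933] 77.94336910357528 [[-0.4, -0.3], [0.4, -0.2], [0.6, -0.3], [-0.5, 0.9]]
[-1.000e-05  8.600e-03 -1.229e-02 -0.000e+00 -0.000e+00 -0.000e+00]
[ 3.030e-03 -1.902e-02 -1.345e-02  2.000e-05 -1.402e-02  2.004e-02]
```

>>> move_arm:
  plan:
    - [[0,0.0086,-0.0123,0,0,0,0],[0,0.0086,-0.0123,0,0,0,0],[0,0,0,0,0,0,0],[0.003,-0.019,-0.0134,0,-0.014,0.02,0],[0.003,-0.019,-0.0134,0,-0.014,0.02,0],[0.003,-0.019,-0.0134,0,-0.014,0.02,0],[0.003,-0.019,-0.0134,0,-0.014,0.02,0],[0.003,-0.019,-0.0134,0,-0.014,0.02,0],[0.003,-0.019,-0.0134,0,-0.014,0.02,0],[0.003,-0.019,-0.0134,0,-0.014,0.02,0],[0.003,-0.019,-0.0134,0,-0.014,0.02,0],[0.003,-0.019,-0.0134,0,-0.014,0.02,0],[0,0,0,0,0,0,0],[0,0,0,0,0,0,0],[0,0,0,0,0,0,0]]

```text
t: 12.85
tool_pos: [465.2, -291.3, 115.3]
ee_rot: [0.093, 0.949, 0.299, 0.03]
force: [-0.4, 0.2, -4.8]
opening: 15.1
```

Run:
```python
from st import *
adv([0, 0.0086, -0.0123, 0, 0, 0],2);adv([0.003, -0.019, -0.0134, 0, -0.014, 0.02],9); st()
W=wsnap('w12.png'); 
c=getc(); print(step(SE(469,-269.3,8,78.8)@G,4))
```

```text
cmd (array([ 469.28, -268.77,   33.75]), array([ 7.882e+01, -1.000e-02, -0.000e+00])) meas (array([ 469.5, -268.1,   34. ]), array([ 7.886e+01, -2.000e-02, -3.000e-02])) [-0.4  0.2 -4.8] [-2.72  0.56 -0.03] 12.85 15.12240858241421
[ 5.0e-05 -3.8e-03  5.2e-03  5.0e-05 -4.0e-05  8.0e-05]
```

View pics/w12.png

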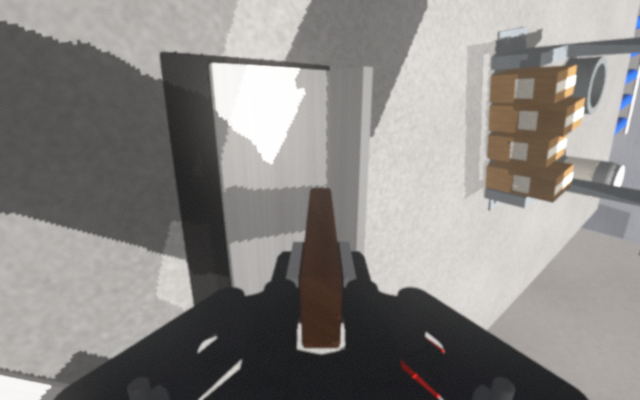

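>>> move_arm:
  plan:
    - [[0,-0.0038,0.0052,0,0,0,0],[0,-0.0038,0.0052,0,0,0,0],[0,-0.0038,0.0052,0,0,0,0],[0,-0.0038,0.0052,0,0,0,0],[0,0,0,0,0,0,0],[0,-0.0006,0.0008,0,0,0,0],[0,-0.0006,0.0008,0,0,0,0],[0,-0.0006,0.0008,0,0,0,0],[0,0,0,0,0,0,0],[0,0,0,0,0,0,0]]

```text
t: 13.9
tool_pos: [464.9, -292.6, 86.5]
ee_rot: [0.093, 0.949, 0.299, 0.03]
force: [0.9, 0.0, -3.2]
opening: 15.3
```

Run:
```python
from st import *
adv([0, -0.0038, 0.0052, 0, 0, 0],4);adv([0, -0.0006, 0.0008, 0, 0, 0],3); st()
W=wsnap('w13.png'); crop('w13.png',150,40,390,320,2.5,'w13c.png')
B=SE(468.8,-269.5,4,78.8)
for q in [(-65,110,0),(65,110,0),(-65,-110,0),(65,-110,0)]: print(q,((proj(W,(B@np.r_[q,1])[:3])[0]+.5-[150,40])*2.5-.5).round())
```

```text
cmd (array([ 469.18, -269.4 ,    5.  ]), array([ 7.882e+01, -1.000e-02, -0.000e+00])) meas (array([ 469.2 , -269.44,    5.15]), array([ 7.883e+01, -1.000e-02, -2.000e-02])) [ 0.9  0.  -3.2] [-2.78  0.55  0.02] 13.9 15.328838815704389
(-65, 110, 0) [47.  3.]
(65, 110, 0) [511.  47.]
(-65, -110, 0) [159. 811.]
(65, -110, 0) [492. 658.]
```

View pics/w13c.png

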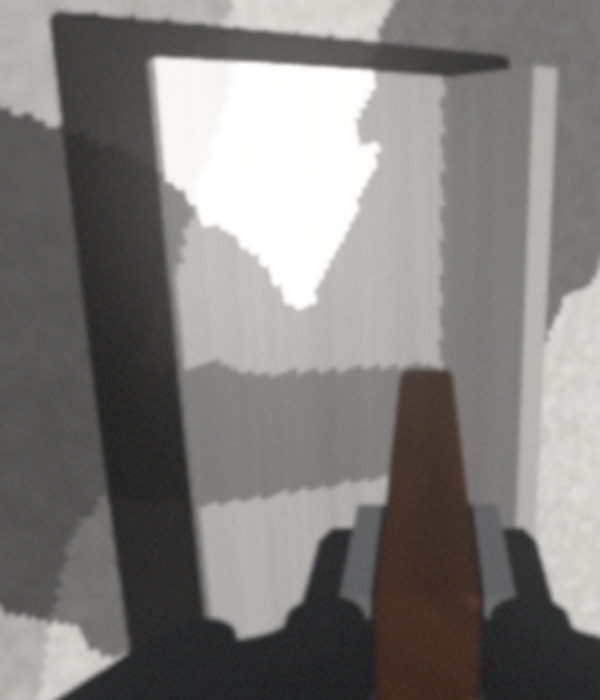

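Run:
```python
from st import *
from fit import f,fit
W=load('w13.png');w=f(2.5,150,40)
B=np.linalg.inv(SE(468.8,-269.5,4,78.8))
for n,u,z in [('mat rear rob',w(53,14),4),('mat front rob',w(510,61),4),('foot rear rob',w(150,58),11),('foot/blade rob',w(443,76),11),('blade top',w(533,66),45),('blade topfront',w(558,67),45),('mat rear side lower',w(130,640),4),('foot rear lower',w(205,640),11)]:
    X=atz(W,u,z); print(n,X.round(1),(B@np.r_[X,1])[:2].round(1))
for dz in (4,):
  o=[(W,w(53,14),(-65,110,dz)),(W,w(510,61),(65,110,dz))]
  p,r=fit(o,[470,-268,1.37]);print(p[:2],np.degrees(p[2]),r.tolist())
```

```text
mat rear rob [ 350.6 -311.3    4. ] [-64.  107.8]
mat front rob [ 377.5 -185.3    4. ] [ 64.8 105.9]
foot rear rob [ 362.5 -295.5   11. ] [-46.1  99.2]
foot/blade rob [ 377.9 -216.5   11. ] [34.4 99.4]
blade top [ 378.5 -213.9   45. ] [37.  99.4]
blade topfront [ 379.9 -205.5   45. ] [45.5 99.7]
mat rear side lower [ 503.5 -343.4    4. ] [-65.7 -48.4]
foot rear lower [ 510.3 -325.9   11. ] [-47.3 -51.6]
[ 471.6858798  -270.84954183] 77.98831076293949 [[-0.4, 0.0], [1.0, 0.0]]
```

>>> move_arm:
  plan:
    - [[-0.002,0,0,0,0,0,0],[0,-0.0006,0.0008,0,0,0,0],[0,-0.0006,0.0008,0,0,0,0],[0,0,0,0,0,0,0],[0,0,0,0,0,0,0]]

```text
t: 14.45
tool_pos: [467.2, -293.4, 85.2]
ee_rot: [0.093, 0.949, 0.299, 0.03]
force: [0.1, -1.3, 5.4]
opening: 15.3
```

Run:
```python
from st import *
adv([-.002,0,0,0,0,0],1);adv([0, -0.0006, 0.0008, 0, 0, 0],2); st()
```

```text
cmd (array([ 471.13, -269.85,    3.  ]), array([ 7.882e+01, -1.000e-02, -0.000e+00])) meas (array([ 471.49, -270.26,    3.88]), array([ 7.884e+01,  1.000e-02, -7.000e-02])) [ 0.1 -1.3  5.4] [-0.94  0.3   0.  ] 14.45 15.340408674481207
```

>>> move_arm:
  plan:
    - [[0,0,0,0,0,0,0.15],[0,0,0,0,0,0,0.3],[0,0,0,0,0,0,0.6],[0,0,0,0,0,0,0.6],[0,0,0,0,0,0,0.6],[0,0,0,0,0,0,0.6]]

```text
t: 15.05
tool_pos: [466.8, -292.9, 84.2]
ee_rot: [0.093, 0.949, 0.299, 0.03]
force: [0.1, -0.3, -0.5]
opening: 51.4
```

Run:
```python
from st import *
st()
W=wsnap('w14.png')
```

```text
cmd (array([ 471.13, -269.85,    3.  ]), array([ 7.882e+01, -1.000e-02, -0.000e+00])) meas (array([ 471.04, -269.71,    2.88]), array([ 7.883e+01, -2.000e-02,  1.000e-02])) [ 0.1 -0.3 -0.5] [-1.81  0.38  0.05] 15.05 51.35205962532982
```

View pics/w14.png

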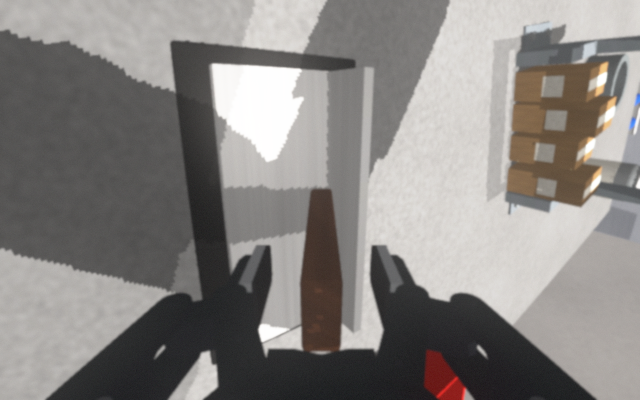

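The gripper is open, the force is near zero, and the handle stands free between the fingers at (302–342, 188–350). I'll back out along the handle, then rise and un-tilt to look from above.

>>> move_arm:
  plan:
    - [[0,0,-0.02,0,0,0,0.6],[0,0,-0.03,0,0,0,0.6],[0,0,-0.04,0,0,0,0.6],[0,0,-0.04,0,0,0,0.6],[0,0.01,-0.04,0.1,0,0,0.6],[0,0.02,-0.03,0.1,0,0,0.6],[0,0.03,-0.01,0.1,0,0,0.6],[0,0.03,0,0.1,0,0,0.6],[0,0.03,0,0.1,0,0,0.6],[0,0.03,0,0.1,0,0,0.6],[0,0,0,0,0,0,0.6],[0,0,0,0,0,0,0.6],[0,0,0,0,0,0,0.6]]

```text
t: 16.4
tool_pos: [471.5, -268.9, 305.2]
ee_rot: [0.098, 0.995, 0.006, 0.001]
force: [-0.2, -1.5, -0.5]
opening: 51.4
```

Run:
```python
from h import *
M,s=meas(); print(M.round(2),s['t'])
wsnap('w15.png'); snap('scene','s15.png'); snap('top','t15.png')
crop('s15.png',220,130,400,280,4.4,'s15c.png')
```

```text
[[-9.8000e-01  1.9000e-01  0.0000e+00  4.7148e+02]
 [ 1.9000e-01  9.8000e-01  1.0000e-02 -2.6888e+02]
 [-0.0000e+00  1.0000e-02 -1.0000e+00  3.0520e+02]
 [ 0.0000e+00  0.0000e+00  0.0000e+00  1.0000e+00]] 16.4
```

View pics/w15.png

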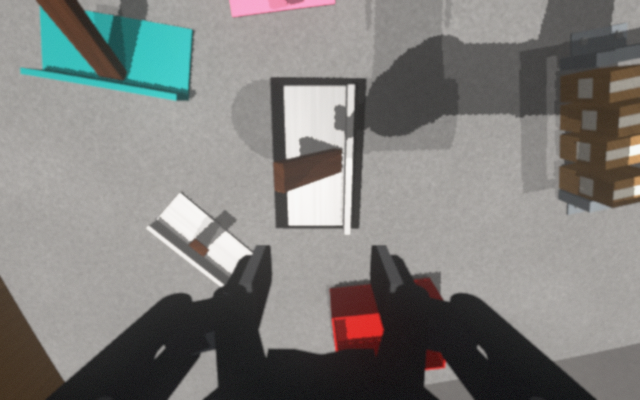

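View pics/s15c.png

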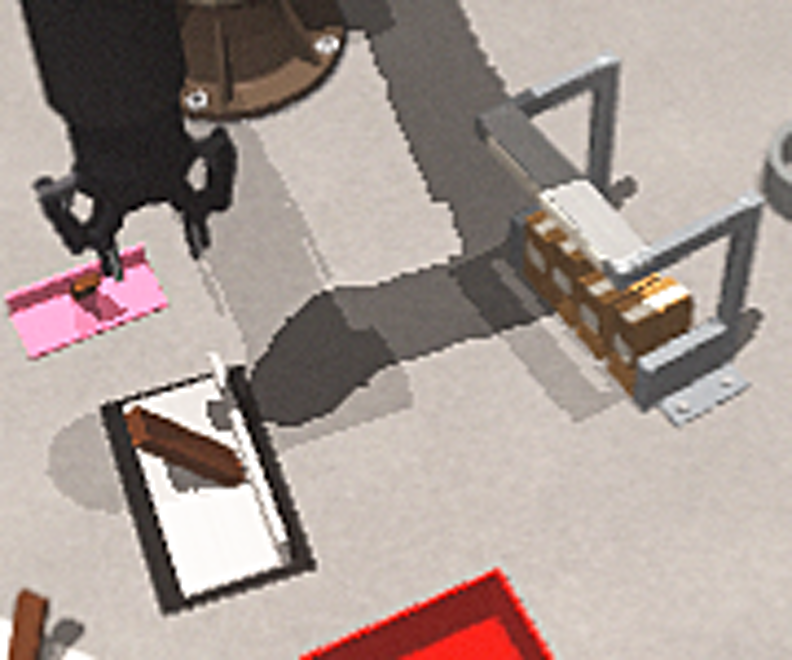

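Run:
```python
from h import *
crop('w15.png',260,65,375,245,4,'w15c.png')
```

```text
(no output)
```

View pics/w15c.png

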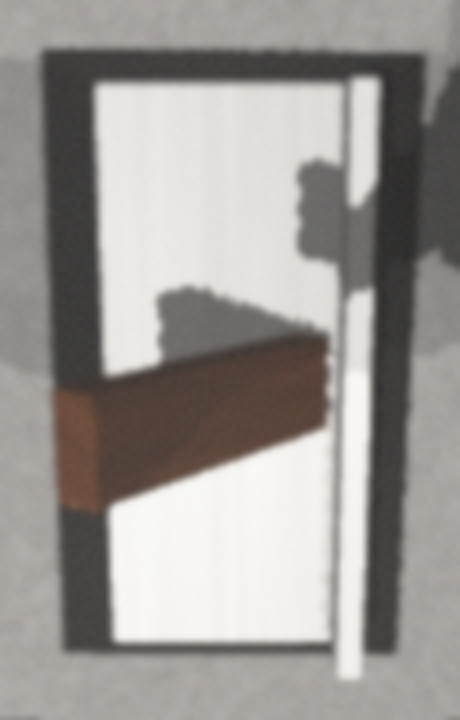

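Run:
```python
from h import *
from fit import fit,f
W=load('w15.png');w=f(4,260,65);S=load('s15.png');s=f(4.4,220,130)
mo=[(W,w(42,50),(-65,110,4)),(W,w(424,53),(65,110,4)),(W,w(65,652),(-65,-110,4)),(W,w(396,655),(65,-110,4))]
so=[(W,w(93,82),(-45,100,10)),(W,w(112,642),(-45,-100,10)),(W,w(351,76),(37,100,44)),(W,w(380,76),(45,100,44)),(W,w(338,680),(37,-100,44)),(W,w(362,680),(45,-100,44))]
for n,o in (('mat',mo),('se',so)):
    p,r=fit(o,[470,-268,1.37]);print(n,p[:2].round(1),np.degrees(p[2]).round(2),r.tolist())
m2=[(S,s(100,402),(-65,110,4)),(S,s(245,367),(65,110,4)),(S,s(315,566),(65,-110,4)),(S,s(165,613),(-65,-110,4))]
s2=[(S,s(122,403),(-45,100,10)),(S,s(185,600),(-45,-100,10)),(S,s(213,354),(41,100,44)),(S,s(286,543),(41,-100,44))]
for n,o in (('mat',m2),('se',s2)):
    p,r=fit(o,[470,-268,1.37]);print(n,p[:2].round(1),np.degrees(p[2]).round(2),r.tolist())
```

```text
mat [ 470.6 -270.4] 78.35 [[-0.7, -0.4], [0.8, -0.3], [-0.5, 0.8], [0.4, 0.3]]
se [ 471.5 -270.6] 78.86 [[0.6, 0.4], [0.7, -0.3], [0.1, 0.4], [-0.6, 0.4], [-0.2, -0.8], [-0.5, -0.8]]
mat [ 469.9 -268.3] 77.76 [[0.3, 0.3], [-0.2, -1.0], [0.5, 0.1], [-0.6, 0.2]]
se [ 473.4 -269.9] 79.02 [[0.2, 0.9], [0.2, -0.7], [0.1, 0.2], [-0.5, -0.2]]
```

Run:
```python
from h import *
M,s=meas(); t=T4([480,-70,160],Rt(91.4,35)); print(step(t,9,M))
```

```text
[ 0.00087  0.01726  0.02191 -0.06639  0.00769 -0.02392]
```

>>> move_arm:
  plan:
    - [[0.0009,0.0173,0.0219,-0.0664,0.0077,-0.0239,0.6],[0.0009,0.0173,0.0219,-0.0664,0.0077,-0.0239,0.6],[0.0009,0.0173,0.0219,-0.0664,0.0077,-0.0239,0.6],[0.0009,0.0173,0.0219,-0.0664,0.0077,-0.0239,0.6],[0.0009,0.0173,0.0219,-0.0664,0.0077,-0.0239,0.6],[0.0009,0.0173,0.0219,-0.0664,0.0077,-0.0239,0.6],[0.0009,0.0173,0.0219,-0.0664,0.0077,-0.0239,0.6],[0.0009,0.0173,0.0219,-0.0664,0.0077,-0.0239,0.6],[0.0009,0.0173,0.0219,-0.0664,0.0077,-0.0239,0.6],[0,0,0,0,0,0,0.6],[0,0,0,0,0,0,0.6],[0,0,0,0,0,0,0.6]]

```text
t: 17.75
tool_pos: [480.2, -69.8, 160.9]
ee_rot: [-0.012, 0.954, 0.3, -0.003]
force: [-0.1, 0.4, 0.8]
opening: 51.2
```

Run:
```python
from h import *
M,s=meas(); print(M.round(2),s['t'])
wsnap('w16.png'); snap('scene','s16.png')
crop('w16.png',330,20,550,290,2.6,'w16c.png')
```

```text
[[-1.0000e+00 -2.0000e-02 -1.0000e-02  4.8017e+02]
 [-3.0000e-02  8.2000e-01  5.7000e-01 -6.9800e+01]
 [-0.0000e+00  5.7000e-01 -8.2000e-01  1.6091e+02]
 [ 0.0000e+00  0.0000e+00  0.0000e+00  1.0000e+00]] 17.75
```

View pics/w16.png

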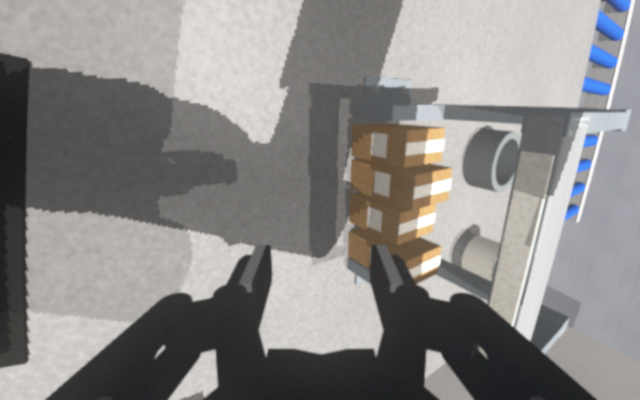

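View pics/w16c.png

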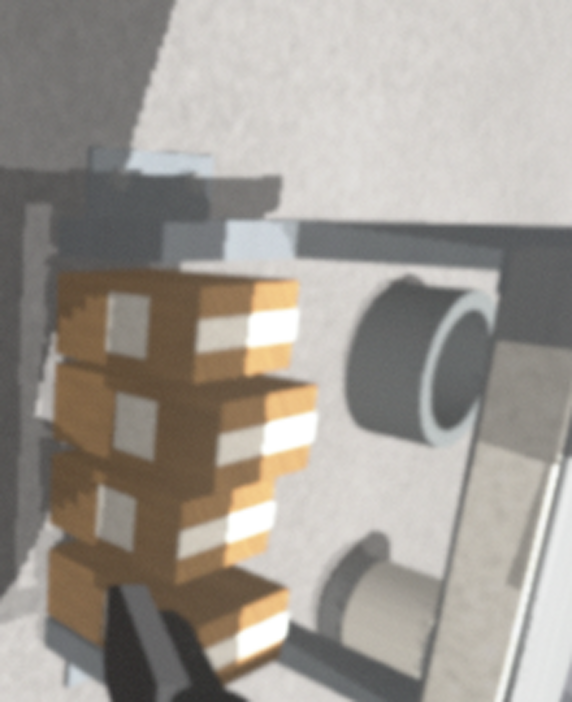

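View pics/s16.png

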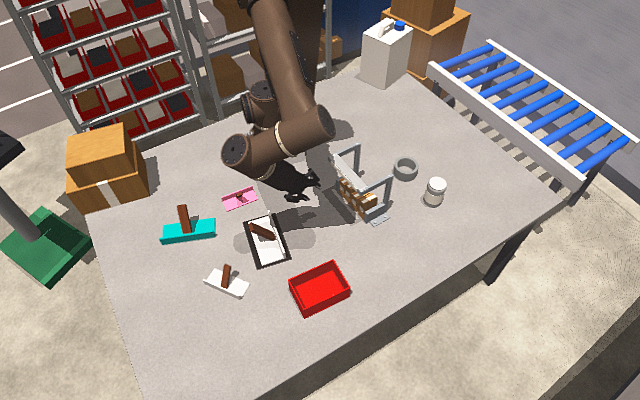

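The cartons' front feet lie on one line in the crop, (57,268)→(49,618). The cheeks' front corners sit at (55,262) and (48,618), so the row is flush to about 1 mm. The straightedge stands on the mat, the bystanders haven't moved and the arm is clear. I'll hand in.

```bash
python3 -c "
from plant import bot
print(bot.sign_off())"
```

```text
the job is handed in; nothing more can be done
None
```

I gripped the straightedge by its leaning handle and pushed the four cartons back until the blade stopped on the bay's cheeks (about 24 N at y ≈ 85 mm). I then stood it back on its mat, let go and signed off at about 18 s.

**Cartons:** They stand upright in one straight row. Their fronts measured within about 1–1.5 mm of the cheek line, and single cartons within about 1–2° of square; both are close to what the pictures can resolve.

**Straightedge:** It stands on its foot on the mat. The wrist camera put it about 1 mm and 0.5° off centre. The fixed scene camera disagreed somewhat, putting it about 4 mm and 1.3° off. The camera views also differed on the mat's own position by 1–3 mm, so I placed the straightedge on a compromise.

**Surroundings:** The bin, tin, roll and look-alike straightedges appeared untouched in the last picture. At sign-off the gripper was open and touching nothing.

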